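Key and mount a rotor on a centrifuge drive

TASK

Stand the flat steel key in the slot of the drive's spindle so that it drops to the bottom of its pocket, and let go of it; then put the four-arm rotor on the spindle, feel for the place where its keyway passes over the key, and slide it gently down until it sits fully home on the collar. Never press key, rotor and drive together with more than 40 N, do not let the rotor fall onto them, and leave everything else where it is.

Things in the scene. Friction and masses are not known exactly. Their poses are not given: they have to be found in the camera images.
- drive: Drive unit, fixed: aluminium foot plate 160 (x) x 130 x 8 mm, round grey motor housing 116 mm across up to 50 mm height, a flat-topped steel collar 56 mm across (the rotor's seat) up to 60 mm, then the upright spindle, 20 mm diameter, bevelled at the tip (last 7 mm), up to 108 mm. Origin: underside centre, on the spindle's axis; z up. The spindle's key slot is on its +x side.
- slot (a point): Floor centre of the key pocket, where the key's underside centre belongs: 14 mm from the spindle's axis along the drive's +x, 54 mm above the bench; axes as the drive's. The slot, 9 mm wide, floor 5 mm from the axis, runs down the whole spindle, open at the top and outside; at its foot it enters the collar as a pocket 6 mm deep, 9 mm wide, 5 to 22.75 mm from the axis.
- shoulder (a point): Point on the spindle's axis at the collar's top face, 60 mm above the bench; axes as the drive's. Here the rotor's origin belongs.
- key: Plain steel key, upright bar 16 (x) x 8 (y) x 26 mm (z), 26 g; a half turn about z is the same. Origin: underside centre. Starts in one pocket of the key block, 14 mm showing. In the slot its x lies along the drive's x and it stands by itself, up to 80 mm above the bench, 6 to 22 mm from the axis. Fingers holding it beside the spindle must keep to its outer end, clear of the spindle.
- rotor: Aluminium rotor lying flat: four arms 14 mm high with cross pins, 148 mm across; in the middle a round boss 56 mm diameter, 46 mm high, to be gripped above the arms at any yaw. 0.4 to 0.65 kg. Origin: underside centre, z up, +x along the arm with a dark line. Over the spindle it stops on the key's top, 20 mm above the collar, until its keyway lines up with the key to about 3 degrees.
- boss (a point): Centre of the top of the rotor's boss, 46 mm above the rotor's origin; axes as the rotor's. A steel bush is clamped tight in the boss: 22 mm bore right through, keyway 9.2 mm wide reaching 23 mm from the axis. The keyway points roughly along the arm with the dark line, but up to 26 degrees either way from it: this angle is not measured (it shows on the boss's top).
- holder: Fixed grey plastic key block, 115 (x) x 50 (y) x 20 mm, with two pockets 12 mm deep, 19 x 11 mm, 32 mm to either side of the centre along its x. Origin: centre of the underside.
- dowel: Round steel dowel pin, 9 mm diameter, 26 mm high, upright in the other pocket of the key block; not needed. Origin: underside.
- bucket_a: Grey bucket with a green cap, 62 mm across, 61 mm high; not needed.
- bucket_b: The same, a second one; not needed.
- spare_ring: Flat steel ring, 52 mm outside, 26 mm inside, 10 mm high; not needed.
- driver: Screwdriver lying on the bench; not needed.
- reagent: Amber jar, 56 mm across, 100 mm high; not needed.
- wipes: Closed carton, 120 x 100 x 50 mm; not needed.
Things that resemble listed ones, but are neither listed nor needed, are in the scene too. What is shaped like the rotor but red or turquoise is not meant.

How it is judged:
On the way, in this order (a step that is already met when the one before it is completed fails the run):
1. the key stands released at the bottom of its pocket in the spindle's slot, the rotor not yet on the spindle (z of key in the frame of slot between -0.003 and 0.002 m and horizontal distance between key and slot below 0.0025 m and angle between key's own z axis and vertical below 0.12 rad and angle between the x axis of key and the x axis of slot, either way round below 0.25 rad and contact force between the fingers and key below 0.1 N and horizontal distance between rotor and shoulder above 0.05 m), for 0.2 s.
2. the rotor sits home on the collar, over the key (z of key in the frame of slot between -0.003 and 0.002 m and horizontal distance between key and slot below 0.0025 m and angle between key's own z axis and vertical below 0.12 rad and angle between the x axis of key and the x axis of slot, either way round below 0.25 rad and z of rotor in the frame of shoulder between -0.003 and 0.002 m and horizontal distance between rotor and shoulder below 0.0025 m and angle between rotor's own z axis and vertical below 0.05 rad), for 0.2 s.
At the end, for the whole second after the job is handed in: The key's foot is at the bottom of the pocket (within 2 mm in height, 2.5 mm sideways, upright within 7 degrees, turned into the slot), the rotor's underside rests on the collar (within 2 mm in height, 2.5 mm sideways, level within 3 degrees), both at rest and released (all of step 2 and linear speed of each of rotor, key below 0.01 m/s); the robot touches nothing.
It fails at once if rotor and drive are pressed or dropped together with more than 40 N (contact force between rotor and drive above 40 N).
It fails at once if rotor and key are pressed or dropped together with more than 40 N (contact force between rotor and key above 40 N).
It fails at once if key and drive are pressed together with more than 40 N (contact force between key and drive above 40 N).
It fails at once if a bystander (dowel, bucket, ring, screwdriver, jar, carton) is moved by more than 25 mm (distance of any of dowel, bucket_a, bucket_b, spare_ring, driver, reagent, wipes from where it was at the start of the episode above 0.025 m).
It also fails if it takes over 72 s, if anything falls off the work surface, if the arm or the gripper's body presses on something with over 40 N, if the wrist force passes 120 N, or if a joint passes its speed limit or range.

ROBOT

A 6-joint arm with a two-finger parallel gripper is mounted at the origin on the work surface. World frame = base frame: x ahead of the robot, y to its left, z up, the work surface at z = 0. Lengths are in m, angles in rad, forces in N, time in s.
With the tool pointing down it reaches from about 0.35 to 0.775 m from the base axis. Payload 7.3 kg.
Tool frame: the origin (TCP) lies at the very end of the fingers, on their centre line; the grasp point (between the pads) lies 19 mm behind it; z points along the fingers, x is the direction in which the jaws open and shut, and the axes are right-handed (so a half turn about z gives the same grasp; the last joint's range is limited). The gripper opens to 92 mm and grips with 3 to 60 N. Pads are 19 mm wide; open, the fingers measure 130 mm over their backs; the gripper's body (75 mm by 190 mm) begins 47 mm behind the grasp point.
Start: joints at [-1.413, 0.342, 1.524, -0, 1.275, -0.146], TCP at [0.157, -0.501, 0.2] pointing down, gripper open.
Joint ranges: [-2.53, 2.53], [-0.77, 2.02], [0.04, 2.7], [-1, 4.14], [0.28, 2.66], [-3.11, 3.11]. Speed limits (rad/s): [2.57, 2.57, 3.14, 3.14, 3.14, 3.14].

INTERFACE

Orientations are given as [roll, pitch, yaw] about the fixed x, y, z axes, in that order (R = Rz(yaw) Ry(pitch) Rx(roll)).
In Python, from cell import observe, read_camera, camera_params, hand_in gives the robot as it stands.
- The arm moves only by the tool apply_moves, never from a script. Its argument "increments" is a list of rows, each an object with "grip": the opening, from 0 (shut) to 1 (fully open); "linear": the shift along the world's x, y, z in mm, a list of three; "turn": the turn, a rotation vector about the world's x, y, z in units of 6 degrees (1.0 is 6 degrees), a list of three. A call has 1 to 10 rows; each row is the pose to reach, as a shift and turn from the pose commanded when the call began; what a row does not reach only later rows make up. A row lasts 1/10 s, in which the tool goes at most 50 mm and 8.59 degrees, less where a joint would pass 70% of its speed; a pose out of reach is approached as far as the arm can. A call with a gripper value outside its range is refused whole. The fingers move at their own pace and stop on an object; "grip_force" is the grip in N (left out, the last holds). Time passes only in rows, so rows that repeat a pose let the fingers close. It gives the time, the measured TCP pose, the force and the opening at its end, in the units of the state.
- observe(): the state, without advancing time (a new reading comes with each control period).
- read_camera(name): name is "side" or "top"; returns the picture (480x640x3 uint8, red, green, blue); there is no depth.
- camera_params(name): a dict with "camera_matrix" (3x3 intrinsics, pixels), "world_to_cam" (4x4, takes a point from world to camera coordinates). Camera axes: x right, y up, looking along -z (the intrinsics and any distortion apply to the point x, -y, -z); pixel columns grow to the right and rows downward; lengths in m; the calibration is good to about 2 mm. A picture is of the moment at which its call begins. camera_params takes no time and is no camera call.
- hand_in(): hands the job in, once; it reports no verdict.
The state is a dict: "time": time; "qpos": joint angles; "qvel": joint speeds; "joint_efforts": joint torques, N m; "tool_pos": TCP position; "tool_rot": TCP orientation; "contact_force": force on the tool from outside, world axes, zero at the start; "torque": the same for the moment, N m; "opening": finger opening in m.
Only numpy, scipy, OpenCV 4.12 (cv2) and the standard library are available. Lean on these libraries where they do the work, as an engineer would, in place of code of your own. Each camera call takes 0.05 s, during which the arm holds its last target.

## Working session

There is one attempt and no reset: what is moved stays moved. The work goes in short steps, Python scripts to look and compute and a tool call to move; the robot and the scene stay as the last step left them, time stands still between calls to the robot, and variables do not carry over. Pictures are saved under pics/ and viewed, and the job is handed in when it is done.

Besides the shell and the picture viewer there is one more tool, called after ">>>" as name(argument=value, ...), one argument or row to a line, values as JSON. apply_moves: Moves the arm, as the interface text tells. Its arguments: {"type":"object","properties":{"increments":{"type":"array","items":{"type":"object","properties":{"grip":{"type":"number"},"linear":{"type":"array","items":{"type":"number"}},"turn":{"type":"array","items":{"type":"number"}}}}},"grip_force":{"type":"number"}},"required":["increments"]}

```bash
mkdir -p pics; ls
python3 - <<'E'
from cell import *
import cv2
s=observe();print(s)
for n in("side","top"):
    im=read_camera(n);cv2.imwrite(f"pics/{n}0.png",im[:,:,::-1]);p=camera_params(n);print(n,p)
E
```

```text
pics
{'time': 0.0, 'qpos': array([-1.41303793e+00,  3.42735355e-01,  1.52502149e+00, -9.13350014e-06,
        1.27538809e+00, -1.45990435e-01]), 'qvel': array([-8.22468047e-04, -3.18367011e-04,  6.18921945e-04,  9.78629091e-04,
        2.04708923e-03, -1.82284099e-05]), 'joint_efforts': array([-1.87609367e-03, -4.31251359e+01, -2.44214541e+01,  7.15456414e-02,
        5.61223039e-02, -1.36516101e-04]), 'tool_pos': array([ 0.15697933, -0.50051263,  0.19953688]), 'tool_rot': array([-3.14137548e+00,  1.53703741e-03, -1.26704466e+00]), 'contact_force': array([0.16198797, 0.24887249, 0.3470849 ]), 'torque': array([-0.0062813 , -0.00738793,  0.02464238]), 'opening': 0.09179080586912967}
side {'camera_matrix': array([[494.26355701,   0.        , 322.50232199],
       [  0.        , 494.26355701, 235.14792752],
       [  0.        ,   0.        ,   1.        ]]), 'world_to_cam': array([[-0.73367952, -0.6791478 ,  0.02174013,  0.37900901],
       [ 0.34734736, -0.34735492,  0.87103063, -0.2241137 ],
       [-0.584007  ,  0.64660871,  0.49074739, -0.74660401],
       [ 0.        ,  0.        ,  0.        ,  1.        ]])}
top {'camera_matrix': array([[439.28414526,   0.        , 325.31206704],
       [  0.        , 439.28414526, 238.09729338],
       [  0.        ,   0.        ,   1.        ]]), 'world_to_cam': array([[-0.00995819, -0.99993425,  0.0056864 ,  0.02553793],
       [ 0.98180851, -0.00869904,  0.18967439, -0.48499506],
       [-0.18961245,  0.00747177,  0.98183058, -1.03149437],
       [ 0.        ,  0.        ,  0.        ,  1.        ]])}
```

View pics/side0.png

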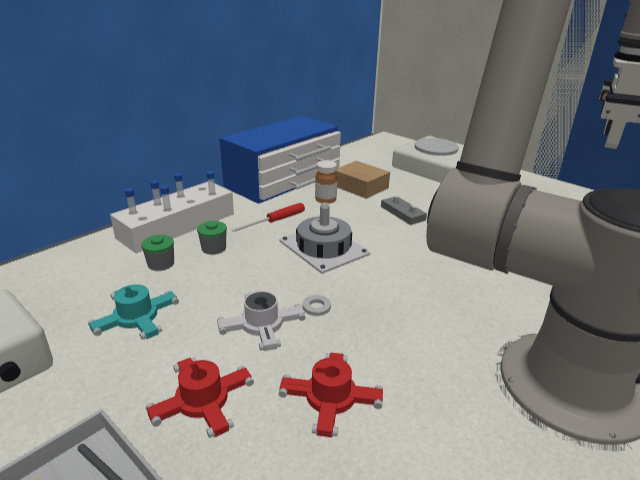

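View pics/top0.png

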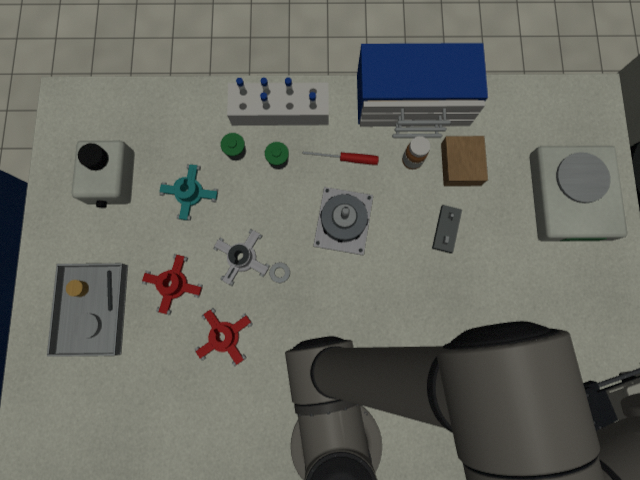

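```bash
cat > h.py <<'E'
import numpy as np,cv2
from cell import *
P={n:camera_params(n) for n in("side","top")}
def proj(n,X):
    p=P[n];X=np.atleast_2d(X);c=X@p["world_to_cam"][:3,:3].T+p["world_to_cam"][:3,3]
    q=c*[1,-1,-1];q=q@p["camera_matrix"].T;return q[:,:2]/q[:,2:]
def ray(n,uv):
    p=P[n];d=np.linalg.inv(p["camera_matrix"])@[uv[0],uv[1],1];d=d*[1,-1,-1]
    R=p["world_to_cam"][:3,:3];return -R.T@p["world_to_cam"][:3,3],R.T@d
def plane(n,uv,z):
    o,d=ray(n,uv);return o+d*(z-o[2])/d[2]
def tri(a,b):
    (o1,d1),(o2,d2)=ray("side",a),ray("top",b)
    d1/=np.linalg.norm(d1);d2/=np.linalg.norm(d2)
    t=np.linalg.lstsq(np.stack([d1,-d2],1),o2-o1,rcond=None)[0]
    return (o1+t[0]*d1+o2+t[1]*d2)/2,np.linalg.norm(o1+t[0]*d1-o2-t[1]*d2)
def crop(im,x,y,w,h,s,name):
    c=cv2.resize(im[y:y+h,x:x+w,::-1],None,fx=s,fy=s,interpolation=cv2.INTER_CUBIC)
    cv2.imwrite("pics/"+name,c)
E
python3 - <<'E'
from h import *
t=cv2.imread("pics/top0.png")[:,:,::-1];s=cv2.imread("pics/side0.png")[:,:,::-1]
a=lambda im,x,y,w,h,k:cv2.resize(im[y:y+h,x:x+w,::-1],(400,300),interpolation=cv2.INTER_CUBIC)
cv2.imwrite("pics/c0.png",np.vstack([np.hstack([a(t,303,180,80,60+20,5)[:, :],a(t,420,195,80,60,5)]),np.hstack([a(t,205,222,80,60,5),a(s,215,280,100,75,4)])]))
cv2.imwrite("pics/c1.png",np.hstack([a(s,275,190,100,75,4),a(s,370,185,80,60,5)]))
E
```

```text
(no output)
```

View pics/c0.png

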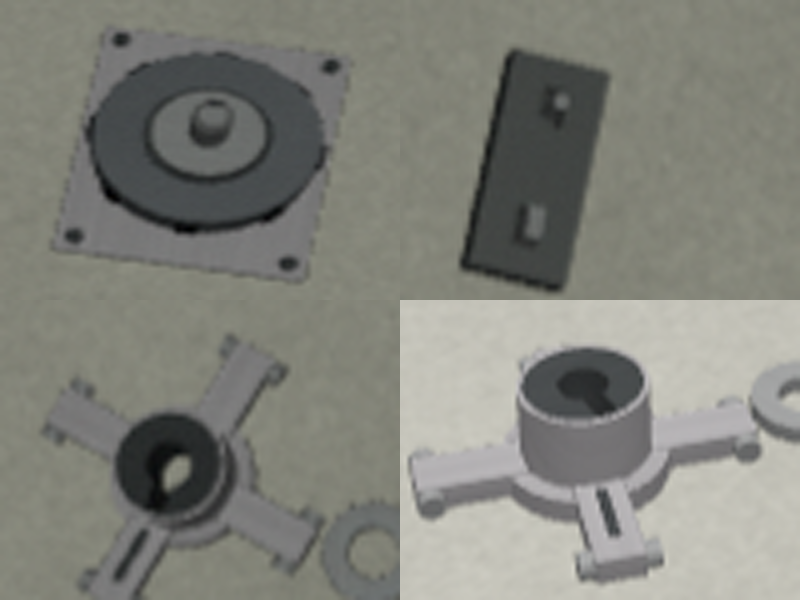

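View pics/c1.png

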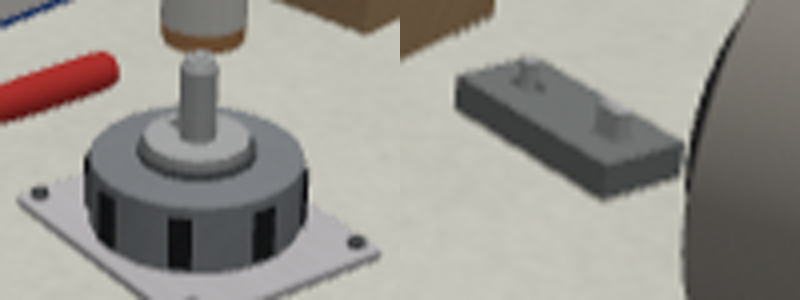

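Run:
```python
from h import *
t=cv2.imread("pics/top0.png")[:,:,::-1];s=cv2.imread("pics/side0.png")[:,:,::-1]
crop(t,305,180,80,80,7,"d_t.png")
crop(s,275,185,100,90,7,"d_s.png")
crop(t,425,200,50,60,9,"k_t.png")
crop(s,375,190,60,40,12,"k_s.png")
crop(t,210,225,80,65,9,"r_t.png")
```

```text
(no output)
```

View pics/d_t.png

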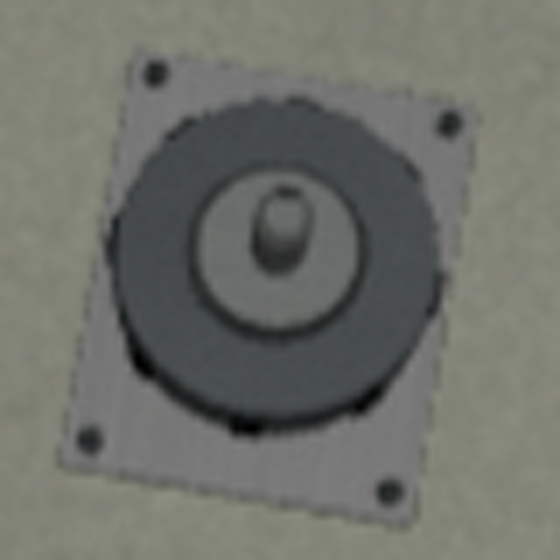

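View pics/d_s.png

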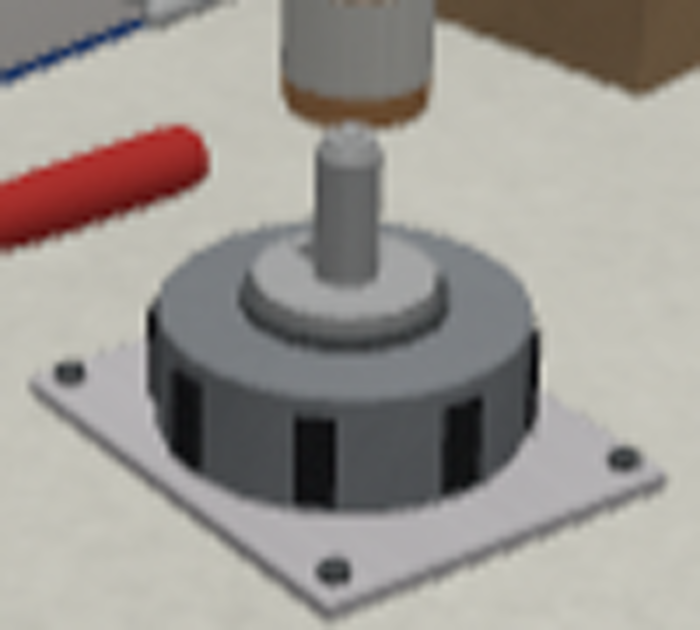

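View pics/k_t.png

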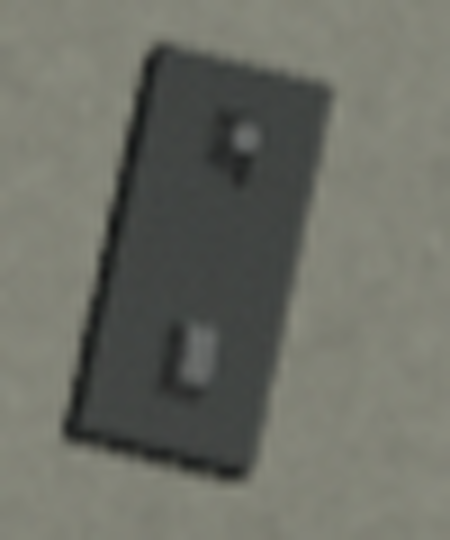

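View pics/k_s.png

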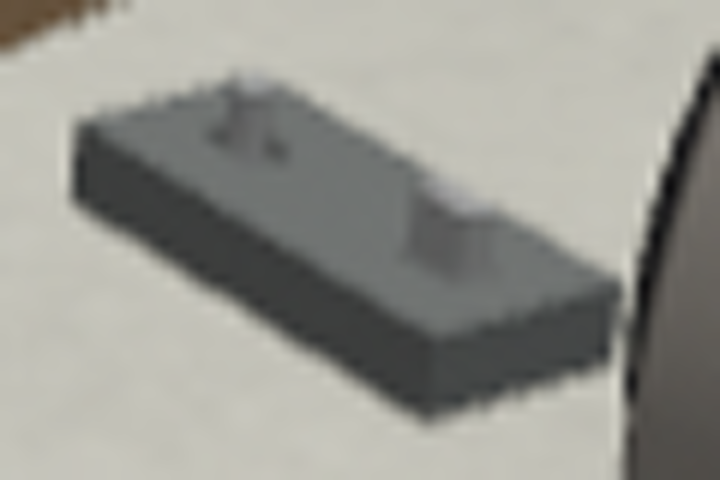

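View pics/r_t.png

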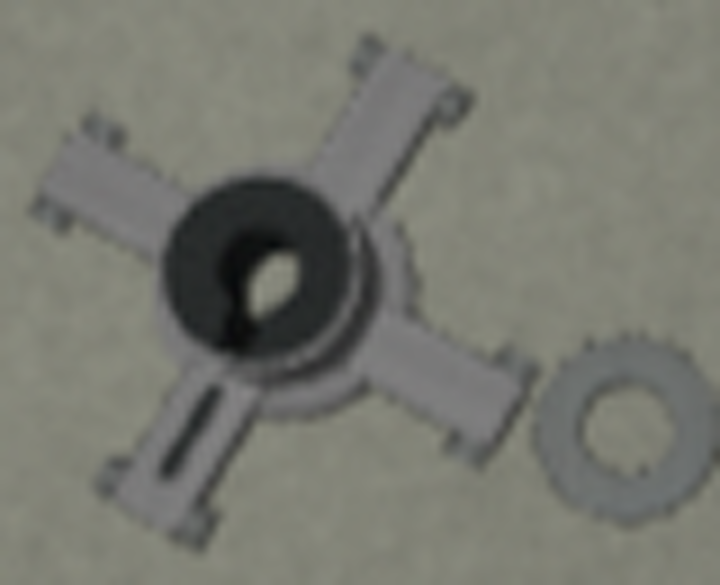

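```bash
cat > m.py <<'E'
from h import *
t=cv2.imread("pics/top0.png");s=cv2.imread("pics/side0.png")
tg=cv2.cvtColor(t,6).astype(float);sg=cv2.cvtColor(s,6).astype(float)
def cen(g,u,v,r,thr):
    U,V=np.meshgrid(range(640),range(480));m=np.hypot(U-u,V-v)<=r
    w=np.where(m,np.clip(thr-g,0,None),0);return (U*w).sum()/w.sum(),(V*w).sum()/w.sum()
f=lambda x0,y0,k,X,Y:(x0+(X+.5)/k-.5,y0+(Y+.5)/k-.5)
T=[cen(tg,*f(305,180,7,*p),2.7,105) for p in[(155,73),(450,124),(390,492),(90,440)]]
S=[cen(sg,*f(275,185,7,*p),2.7,150) for p in[(70,373),(624,458),(333,571)]]
print("T",np.round(T,2).tolist());print("S",np.round(S,2).tolist())
A=np.array([plane("top",p,.008) for p in T]);B=np.array([plane("side",p,.008) for p in S])
print(A.round(4));print(B.round(4))
print("tri",[tri(S[i],T[j]) for i,j in((0,0),(1,2),(2,3))])
c=(A.mean(0));cs=(B[0]+B[1])/2
d=(A[0]+A[1]-A[2]-A[3]);e=(A[0]+A[3]-A[1]-A[2])
print("ctr top",c,"side",cs,"yaw top",np.degrees(np.arctan2(d[1],d[0])),np.degrees(np.arctan2(-e[0],e[1])))
d=B[0]-B[2];e=B[2]-B[1];print("yaw side",np.degrees(np.arctan2(d[1],d[0])),np.degrees(np.arctan2(-e[0],e[1])),np.linalg.norm(d),np.linalg.norm(e))
# collar ellipses and spindle top
print("spindle at z.108 proj",proj("top",[*c[:2],.108]),proj("side",[*cs[:2],.108]))
# holder corners at z=.02: read from pictures
kt=[f(425,200,9,*p) for p in[(158,45),(331,90),(250,472),(75,428)]]
H=np.array([plane("top",p,.02) for p in kt[:2]]+[plane("top",kt[2],.02),plane("top",kt[3],.02)])
print("holder top",H.round(4).tolist(),H.mean(0))
ks=[f(375,190,12,*p) for p in[(80,122),(430,335),(620,280)]]
Hs=np.array([plane("side",p,.02) for p in ks]);print("holder side",Hs.round(4).tolist(),(Hs[0]+Hs[2])/2)
for h in(H,): 
    d=h[0]+h[1]-h[2]-h[3];print("holder yaw",np.degrees(np.arctan2(d[1],d[0])))
kt=f(425,200,9,200,353);ksd=f(375,190,12,452,193)
print("key",tri(ksd,kt),plane("top",kt,.034),plane("side",ksd,.034))
E
python3 m.py
```

```text
T [[326.74, 190.13], [368.67, 197.32], [360.17, 249.84], [317.31, 242.47]]
S [[284.52, 237.91], [363.63, 250.2], [322.24, 266.26]]
[[ 0.6195  0.0157  0.008 ]
 [ 0.5992 -0.0927  0.008 ]
 [ 0.4616 -0.0672  0.008 ]
 [ 0.4815  0.0411  0.008 ]]
[[ 0.6201  0.0125  0.008 ]
 [ 0.462  -0.0704  0.008 ]
 [ 0.4822  0.0382  0.008 ]]
tri [(array([0.61820759, 0.01528023, 0.01007015]), np.float64(0.0015026629839352676)), (array([ 0.46065733, -0.06743727,  0.00997702]), np.float64(0.0013876423180887777)), (array([0.48066853, 0.04073899, 0.0100181 ]), np.float64(0.001146152008948159))]
ctr top [ 0.54043824 -0.0257803   0.008     ] side [ 0.54103464 -0.0289217   0.008     ] yaw top -10.453159529884498 -10.505359495645273
yaw side -10.536626837636899 -10.54748386982726 0.14024676761960653 0.11045184069601645
spindle at z.108 proj [[345.20091556 209.76049059]] [[324.45050031 202.49544313]]
holder top [[0.575, -0.2787, 0.02], [0.5614, -0.327, 0.02], [0.452, -0.2969, 0.02], [0.4649, -0.2488, 0.02]] [ 0.51332241 -0.28784324  0.02      ]
holder side [[0.5736, -0.2801, 0.02], [0.4653, -0.2503, 0.02], [0.4518, -0.2981, 0.02]] [ 0.51270868 -0.28907193  0.02      ]
holder yaw -15.28032756124343
key (array([ 0.48286367, -0.28096851,  0.03456658]), np.float64(0.0005306545164309013)) [ 0.4832005  -0.28099976  0.034     ] [ 0.48324453 -0.28212485  0.034     ]
```

>>> apply_moves(
  increments=[
    {"linear": [333,217,-80],"turn": [0,0,-5.45],"grip": 0.45},
    {"linear": [333,217,-80],"turn": [0,0,-5.45],"grip": 0.45},
    {"linear": [333,217,-80],"turn": [0,0,-5.45],"grip": 0.45},
    {"linear": [333,217,-80],"turn": [0,0,-5.45],"grip": 0.45},
    {"linear": [333,217,-80],"turn": [0,0,-5.45],"grip": 0.45},
    {"linear": [333,217,-80],"turn": [0,0,-5.45],"grip": 0.45},
    {"linear": [333,217,-80],"turn": [0,0,-5.45],"grip": 0.45},
    {"linear": [333,217,-80],"turn": [0,0,-5.45],"grip": 0.45},
    {"linear": [333,217,-80],"turn": [0,0,-5.45],"grip": 0.45},
    {"linear": [333,217,-80],"turn": [0,0,-5.45],"grip": 0.45},
  ],
)

```text
time: 1.1
tool_pos: [0.4918, -0.2812, 0.1188]
tool_rot: [3.14, 0.001, -1.833]
contact_force: [-0.3, -0.1, -0.5]
opening: 0.0417
```

>>> apply_moves(
  increments=[
    {"linear": [0,0,-40],"grip": 0.45},
    {"linear": [0,0,-68],"grip": 0.45},
    {"linear": [0,0,-68],"grip": 0.45},
    {"linear": [0,0,-68],"grip": 0.45},
  ],
)

```text
schema error: expected keys grip, linear, turn
```

Run:
```python
from h import *
o=observe();print(o['time'],o['tool_pos'],o['tool_rot'],o['opening'])
t=read_camera("top");s=read_camera("side")
cv2.imwrite("pics/t1.png",t[:,:,::-1]);cv2.imwrite("pics/s1.png",s[:,:,::-1])
crop(t,415,195,80,80,7,"t1c.png");crop(s,350,160,100,70,8,"s1c.png")
p=o['tool_pos'];y=o['tool_rot'][2];j=np.array([np.cos(y),np.sin(y),0])*o['opening']/2
for n,x0,y0,k in(("top",415,195,7),("side",350,160,8)):
    q=proj(n,[p,p+j,p-j]);print(n,q.round(1).tolist(),(((q-[x0,y0])+.5)*k-.5).round().tolist())
```

```text
1.1 [ 0.49183196 -0.28119674  0.11875943] [ 3.13982753e+00  1.34792267e-03 -1.83343842e+00] 0.041666528256601644
top [[456.8, 228.2], [465.7, 230.4], [448.0, 225.9]] [[296.0, 235.0], [358.0, 251.0], [234.0, 220.0]]
side [[412.9, 172.0], [419.6, 170.4], [406.1, 173.7]] [[507.0, 100.0], [560.0, 87.0], [452.0, 113.0]]
```

View pics/t1c.png

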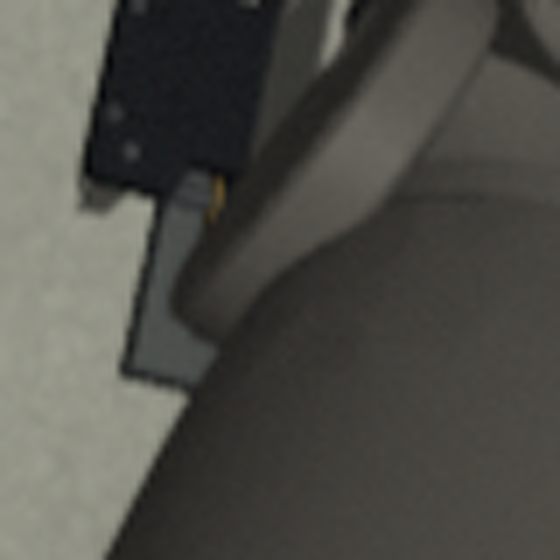

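View pics/s1c.png

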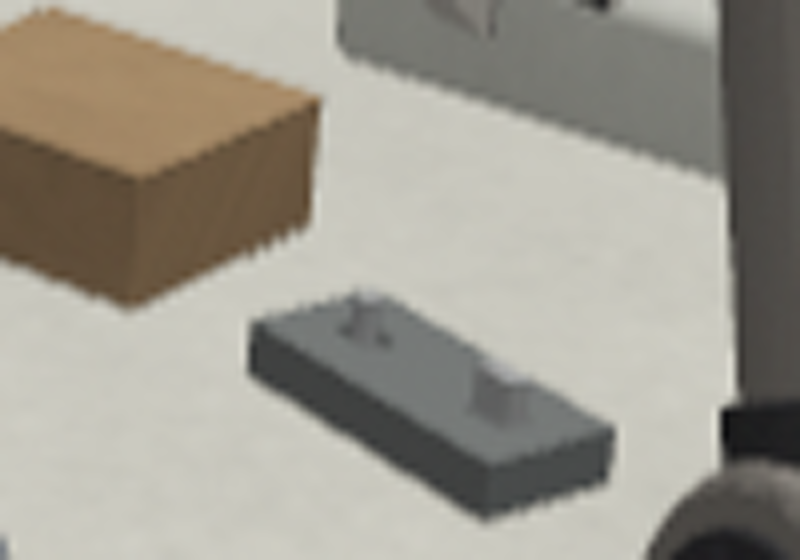

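View pics/s1.png

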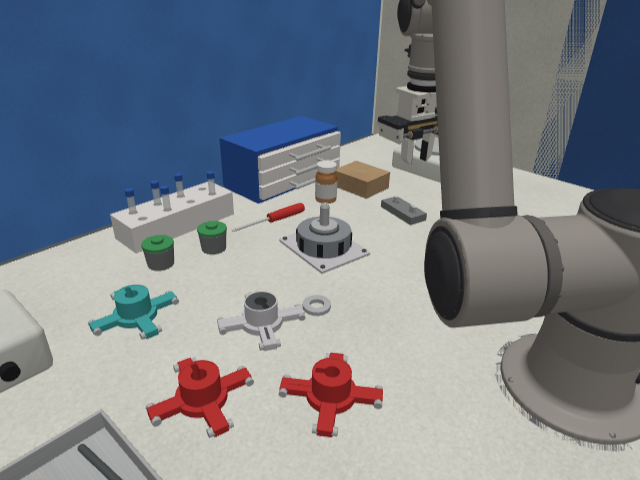

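View pics/t1.png

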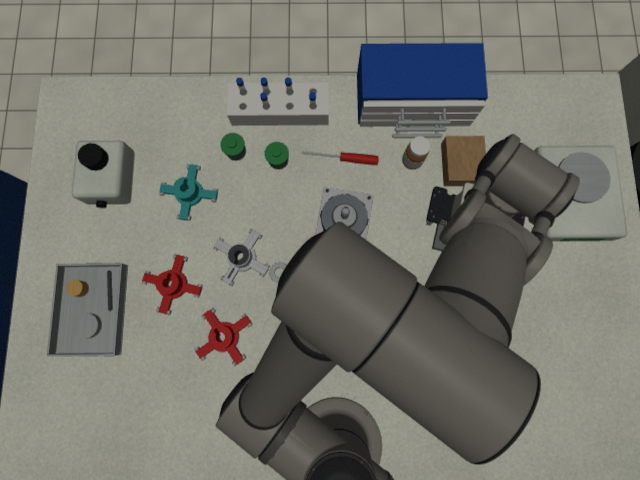

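Run:
```python
from h import *
s=cv2.imread("pics/s1.png")[:,:,::-1];crop(s,370,90,80,90,7,"s1d.png")
o=observe();print(o['time'],o['tool_pos'],o['qpos'],o['qvel'])
print((np.array([[412.9,172],[419.6,170.4],[406.1,173.7]])-[370,90]+.5)*7)
```

```text
1.2 [ 0.48981126 -0.28357861  0.11971126] [-6.59899687e-01  4.90571272e-01  1.52440568e+00 -5.44808887e-04
  1.12791372e+00  1.17664833e+00] [-0.03509993 -0.0169741   0.00586163 -0.00292311  0.00048335 -0.00190761]
[[303.8 577.5]
 [350.7 566.3]
 [256.2 589.4]]
```

View pics/s1d.png

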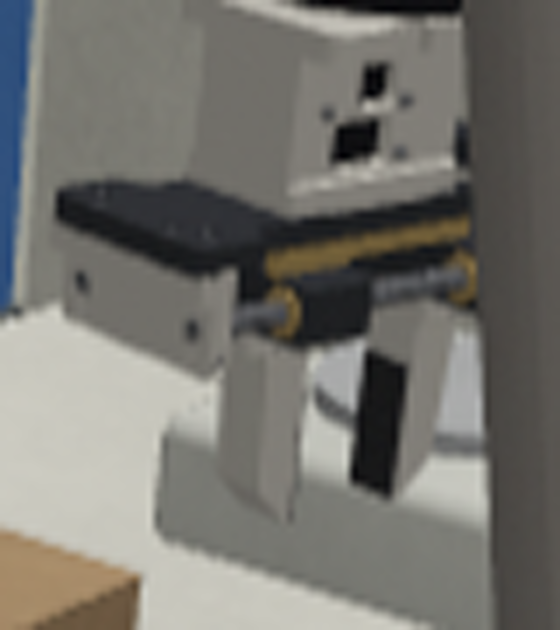

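Run:
```python
from h import *
s=cv2.imread("pics/side0.png")[:,:,::-1];crop(s,570,70,70,90,6,"s0d.png")
p=np.array([.157,-.501,.2]);y=-1.267;j=np.array([np.cos(y),np.sin(y),0])*.046
a=lambda q:((q-[570,70]+.5)*6).round().tolist()
q=proj("side",[p,p+j,p-j]);print(q,a(q))
p=np.array([.4898,-.2836,.1197])
for dz in(0,.01,.02,.03):print(dz,((proj("side",p+[0,0,dz])-[370,90]+.5)*7).round())
for n in P:
  M=P[n]["world_to_cam"];print(n,-M[:3,:3].T@M[:3,3])
```

```text
[[605.10973078 152.16604977]
 [604.61176506 145.91782766]
 [605.64298981 158.8571146 ]] [[214.0, 496.0], [211.0, 459.0], [217.0, 536.0]]
0 [[313. 575.]]
0.01 [[317. 547.]]
0.02 [[320. 518.]]
0.03 [[324. 490.]]
side [-0.08010552  0.66231679  0.55336417]
top [0.28084241 0.02902435 1.10459864]
```

View pics/s0d.png

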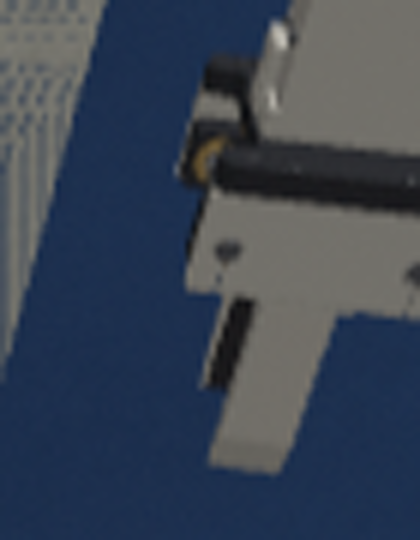

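>>> apply_moves(
  increments=[
    {"linear": [0,0,-40],"turn": [0,0,0],"grip": 0.45},
    {"linear": [0,0,-80],"turn": [0,0,0],"grip": 0.45},
    {"linear": [0,0,-90],"turn": [0,0,0],"grip": 0.45},
    {"linear": [0,0,-90],"turn": [0,0,0],"grip": 0.45},
  ],
)

```text
time: 1.6
tool_pos: [0.4885, -0.2843, 0.0294]
tool_rot: [3.139, 0.001, -1.839]
contact_force: [-0.0, 0.3, 0.0]
opening: 0.0409
```

Run:
```python
from h import *
s=read_camera("side");cv2.imwrite("pics/s2.png",s[:,:,::-1]);crop(s,350,120,90,110,6,"s2c.png")
o=observe();p=o['tool_pos'];print(o['time'],p,o['tool_rot'],o['contact_force'],o['opening'])
print(((proj("side",p)-[350,120]+.5)*6).round())
```

```text
1.65 [ 0.48975192 -0.28495127  0.03097442] [-3.14154064e+00 -2.24586393e-04 -1.83905325e+00] [0.23770156 0.54646458 0.91982591] 0.04099759164353461
[[366. 516.]]
```

View pics/s2c.png

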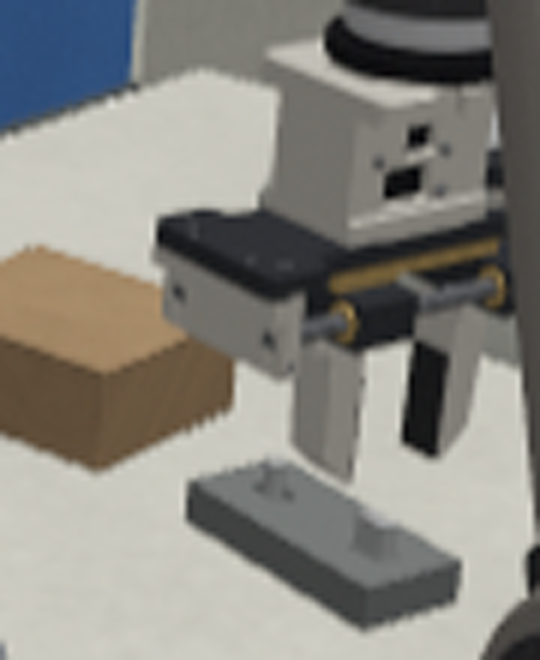

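Run:
```python
from h import *
t=read_camera("top");cv2.imwrite("pics/t2.png",t[:,:,::-1]);crop(t,415,175,80,80,7,"t2c.png")
o=observe();p=o['tool_pos'];print(o['time'],p,o['tool_rot'],o['contact_force'],o['opening'],o['qpos'])
y=o['tool_rot'][2];j=np.array([np.cos(y),np.sin(y),0]);k=np.array([-j[1],j[0],0])
for h in(.066,.09,.12):
  q=[p-j*.095+a*k*.0375+[0,0,h] for a in(-1,1)];print(h,((proj("top",q)-[415,175]+.5)*7).round().tolist())
```

```text
1.7 [ 0.49058074 -0.28527719  0.03190999] [-3.13937124e+00 -1.07778273e-03 -1.83873494e+00] [ 0.00249431 -0.06169606 -0.31802251] 0.041457451268787214 [-6.61660976e-01  5.98774218e-01  1.61401945e+00 -1.79026237e-04
  9.26334076e-01  1.17718014e+00]
0.066 [[-11.0, 427.0], [38.0, 217.0]]
0.09 [[4.0, 413.0], [53.0, 198.0]]
0.12 [[24.0, 394.0], [74.0, 173.0]]
```

View pics/t2c.png

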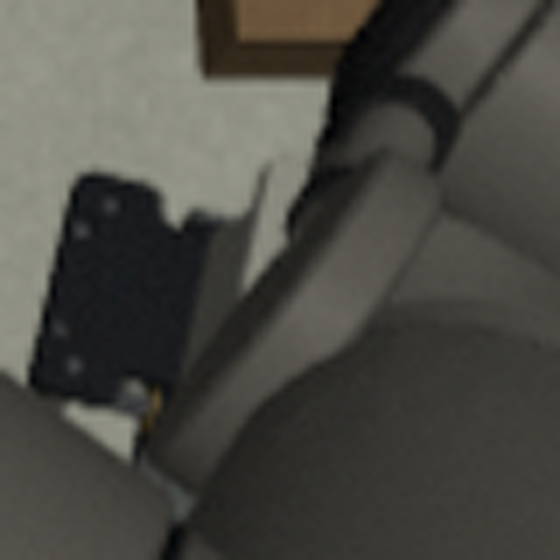

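>>> apply_moves(
  increments=[
    {"linear": [0,0,-2],"turn": [0,0,0],"grip": 0.45},
    {"linear": [0,0,-4],"turn": [0,0,0],"grip": 0.45},
    {"linear": [0,0,-6],"turn": [0,0,0],"grip": 0.45},
    {"linear": [0,0,-8],"turn": [0,0,0],"grip": 0.45},
  ],
)

```text
time: 2.1
tool_pos: [0.4903, -0.284, 0.0225]
tool_rot: [-3.141, -0.0, -1.838]
contact_force: [0.3, -0.4, -0.2]
opening: 0.0411
```

Run:
```python
from h import *
s=read_camera("side");crop(s,350,120,90,110,6,"s3c.png")
o=observe();p=o['tool_pos'];print(o['time'],p)
print(((proj("side",[p,p+[0,0,.02]])-[350,120]+.5)*6).round())
```

```text
2.15 [ 0.4900157  -0.28384491  0.02202584]
[[361. 537.]
 [367. 492.]]
```

View pics/s3c.png

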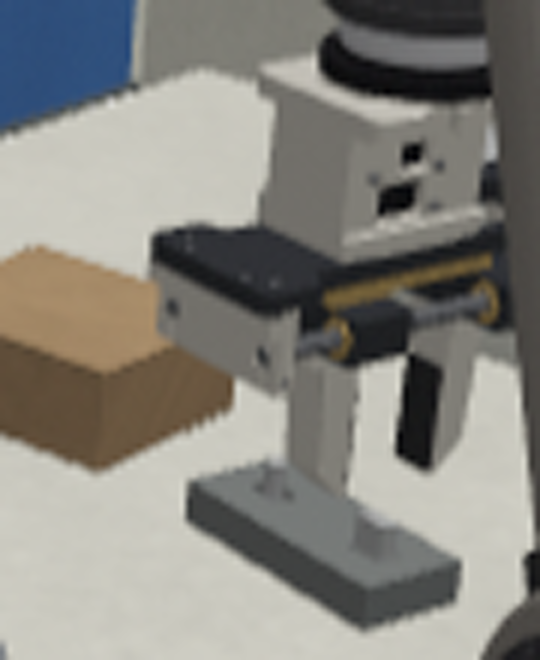

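Run:
```python
from h import *
f=lambda x0,y0,k,X,Y:(x0+(X+.5)/k-.5,y0+(Y+.5)/k-.5)
for a,b in(((285,282),(35,385)),((158,222),(80,178))):
    print(tri(f(350,120,6,*a),f(415,175,7,*b)))
print("base top",plane("top",(336,447),0.0),plane("side",(612,395),0))
```

```text
(array([ 0.47792668, -0.18646297,  0.16260208]), np.float64(0.004793750927313904))
(array([ 0.54636757, -0.20348974,  0.16238732]), np.float64(0.0018085541728997787))
base top [-0.0051572  0.0005166  0.       ] [-0.04955537 -0.01657533  0.        ]
```

Run:
```python
from h import *
a=cv2.imread("pics/s2.png")[:,:,::-1]
b=read_camera("side");t=read_camera("top");cv2.imwrite("pics/s4.png",b[:,:,::-1]);cv2.imwrite("pics/t4.png",t[:,:,::-1])
r=lambda im:cv2.resize(im[175:225,378:428,::-1],(400,400),interpolation=cv2.INTER_NEAREST)
cv2.imwrite("pics/z.png",np.hstack([r(a),r(b)]))
```

```text
(no output)
```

View pics/z.png

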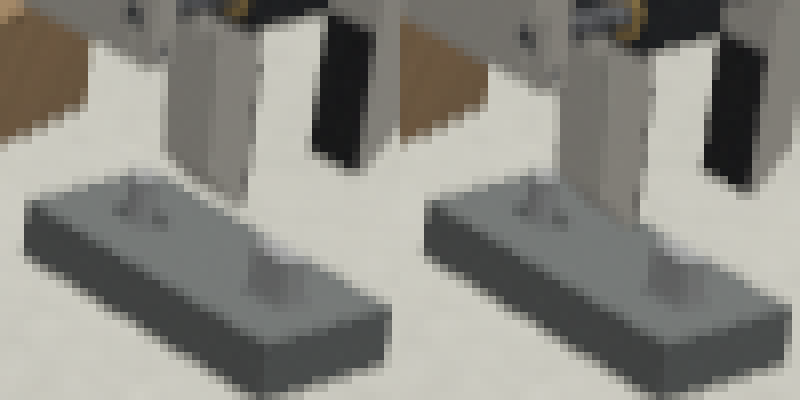

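>>> apply_moves(
  increments=[
    {"linear": [0,0,0],"turn": [0,0,0],"grip": 0.0},
    {"linear": [0,0,0],"turn": [0,0,0],"grip": 0.0},
    {"linear": [0,0,0],"turn": [0,0,0],"grip": 0.0},
    {"linear": [0,0,0],"turn": [0,0,0],"grip": 0.0},
    {"linear": [0,0,0],"turn": [0,0,0],"grip": 0.0},
  ],
  grip_force=10,
)

```text
time: 2.75
tool_pos: [0.4901, -0.284, 0.0223]
tool_rot: [3.142, -0.0, -1.838]
contact_force: [0.4, -0.5, -0.1]
opening: 0.0056
```

Run:
```python
from h import *
b=read_camera("side");cv2.imwrite("pics/s5.png",b[:,:,::-1])
cv2.imwrite("pics/z5.png",cv2.resize(b[160:225,370:435,::-1],(585,585),interpolation=cv2.INTER_CUBIC))
o=observe();print(o['time'],o['tool_pos'],o['opening'],o['contact_force'])
```

```text
2.8 [ 0.49007203 -0.28397276  0.02226131] 0.0026572424861141283 [ 0.27262705 -0.27419363  0.2287441 ]
```

View pics/z5.png

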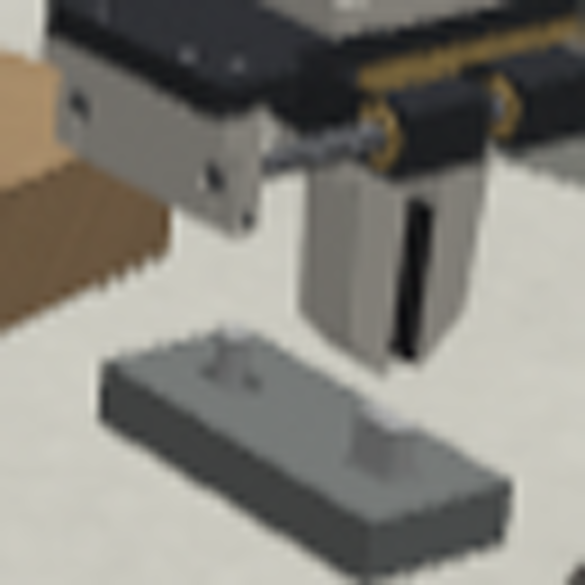

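>>> apply_moves(
  increments=[
    {"linear": [0,0,0],"turn": [0,0,0],"grip": 0.35},
    {"linear": [0,0,0],"turn": [0,0,0],"grip": 0.35},
    {"linear": [0,0,0],"turn": [0,0,0],"grip": 0.35},
    {"linear": [0,0,-2],"turn": [0,0,0],"grip": 0.35},
    {"linear": [0,0,-3],"turn": [0,0,0],"grip": 0.35},
  ],
)

```text
time: 3.3
tool_pos: [0.49, -0.2839, 0.019]
tool_rot: [3.141, -0.0, -1.838]
contact_force: [0.3, 0.5, 0.2]
opening: 0.0315
```

>>> apply_moves(
  increments=[
    {"linear": [0,0,-3],"turn": [0,0,0],"grip": 0.3},
    {"linear": [0,0,-6],"turn": [0,0,0],"grip": 0.3},
    {"linear": [0,0,-9],"turn": [0,0,0],"grip": 0.3},
    {"linear": [0,0,-9],"turn": [0,0,0],"grip": 0.3},
  ],
)

```text
time: 3.7
tool_pos: [0.4898, -0.2837, 0.0096]
tool_rot: [3.141, 0.0, -1.838]
contact_force: [0.2, -0.2, 0.4]
opening: 0.0277
```

Run:
```python
from h import *
b=read_camera("side");cv2.imwrite("pics/s6.png",b[:,:,::-1])
cv2.imwrite("pics/z6.png",cv2.resize(b[160:225,370:435,::-1],(585,585),interpolation=cv2.INTER_CUBIC))
t=read_camera("top");cv2.imwrite("pics/t6.png",t[:,:,::-1])
o=observe();print(o['time'],o['tool_pos'],o['opening'],o['contact_force'])
```

```text
3.8 [ 0.49001802 -0.28393603  0.01008401] 0.02721457193628748 [-0.8111734   0.32246029 -0.04964731]
```

View pics/z6.png

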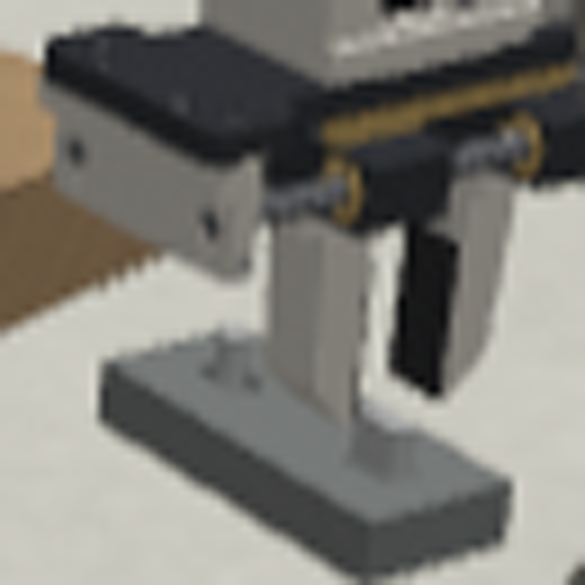

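View pics/t6.png

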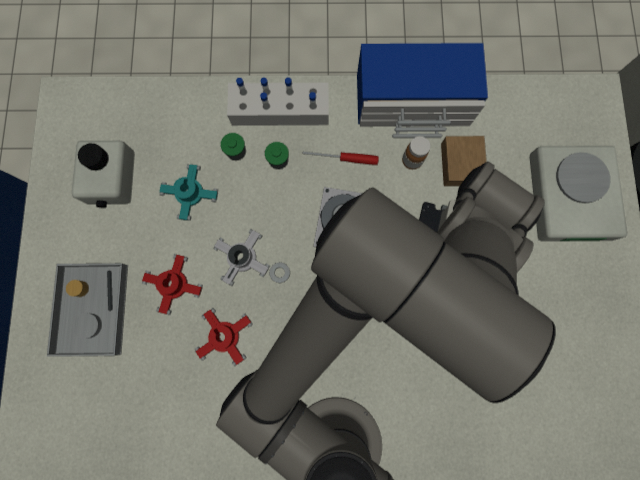

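>>> apply_moves(
  increments=[
    {"linear": [0,0,-3],"turn": [0,0,0],"grip": 0.3},
    {"linear": [0,0,-6],"turn": [0,0,0],"grip": 0.3},
    {"linear": [0,0,-8],"turn": [0,0,0],"grip": 0.3},
    {"linear": [0,0,-8],"turn": [0,0,0],"grip": 0.3},
  ],
)

```text
time: 4.2
tool_pos: [0.4898, -0.2838, 0.0018]
tool_rot: [3.141, 0.0, -1.838]
contact_force: [0.5, -0.3, -0.0]
opening: 0.0275
```

Run:
```python
from h import *
b=read_camera("side");cv2.imwrite("pics/s7.png",b[:,:,::-1])
cv2.imwrite("pics/z7.png",cv2.resize(b[160:225,370:435,::-1],(585,585),interpolation=cv2.INTER_CUBIC))
o=observe();print(o['time'],o['tool_pos'],o['opening'],o['contact_force'])
```

```text
4.25 [ 0.48996677 -0.28386059  0.00202577] 0.027196648159252785 [-0.220843   -0.38930216  0.30066823]
```

View pics/z7.png

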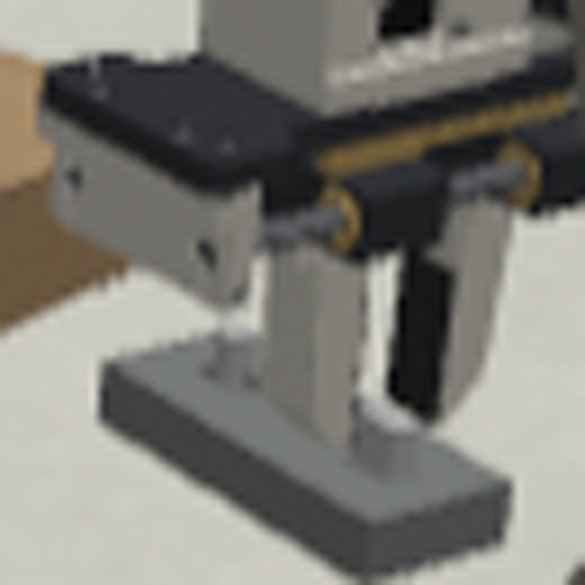

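>>> apply_moves(
  increments=[
    {"linear": [0,0,-1],"turn": [0,0,0],"grip": 0.3},
    {"linear": [0,0,-2],"turn": [0,0,0],"grip": 0.3},
    {"linear": [0,0,-2],"turn": [0,0,0],"grip": 0.3},
  ],
)

```text
time: 4.55
tool_pos: [0.49, -0.2839, 0.0001]
tool_rot: [3.141, -0.0, -1.838]
contact_force: [0.1, -0.3, -0.4]
opening: 0.0276
```

>>> apply_moves(
  increments=[
    {"linear": [0,0,-1],"turn": [0,0,0],"grip": 0.3},
    {"linear": [0,0,-1],"turn": [0,0,0],"grip": 0.3},
  ],
)

```text
time: 4.75
tool_pos: [0.49, -0.2839, -0.0008]
tool_rot: [3.141, -0.0, -1.838]
contact_force: [0.5, -0.4, -0.2]
opening: 0.0275
```

>>> apply_moves(
  increments=[
    {"linear": [0,0,-1],"turn": [0,0,0],"grip": 0.3},
    {"linear": [0,0,-1],"turn": [0,0,0],"grip": 0.3},
  ],
)

```text
time: 4.95
tool_pos: [0.49, -0.2839, -0.0019]
tool_rot: [3.141, -0.0, -1.838]
contact_force: [0.9, 0.5, 0.3]
opening: 0.0276
```

>>> apply_moves(
  increments=[
    {"linear": [0,0,-1],"turn": [0,0,0],"grip": 0.3},
    {"linear": [0,0,-1],"turn": [0,0,0],"grip": 0.3},
  ],
)

```text
time: 5.15
tool_pos: [0.49, -0.2839, -0.0029]
tool_rot: [3.141, -0.0, -1.838]
contact_force: [0.2, 0.7, 0.2]
opening: 0.0272
```

>>> apply_moves(
  increments=[
    {"linear": [0,0,-1],"turn": [0,0,0],"grip": 0.3},
    {"linear": [0,0,-1],"turn": [0,0,0],"grip": 0.3},
  ],
)

```text
time: 5.35
tool_pos: [0.49, -0.2839, -0.0039]
tool_rot: [3.141, 0.0, -1.838]
contact_force: [0.2, 0.1, 0.3]
opening: 0.0277
```

>>> apply_moves(
  increments=[
    {"linear": [0,0,-1],"turn": [0,0,0],"grip": 0.3},
    {"linear": [0,0,-1],"turn": [0,0,0],"grip": 0.3},
  ],
)

```text
time: 5.55
tool_pos: [0.49, -0.2839, -0.0049]
tool_rot: [3.141, 0.0, -1.838]
contact_force: [0.4, 0.4, -1.6]
opening: 0.0272
```

Run:
```python
from h import *
b=read_camera("side");cv2.imwrite("pics/s8.png",b[:,:,::-1])
cv2.imwrite("pics/z8.png",cv2.resize(b[160:225,370:435,::-1],(585,585),interpolation=cv2.INTER_CUBIC))
o=observe();print(o['time'],o['tool_pos'],o['opening'],o['contact_force'])
```

```text
5.6 [ 0.4900116  -0.28390719 -0.00487158] 0.027512694264327883 [ 0.3539181   0.03918037 -0.18494487]
```

View pics/z8.png

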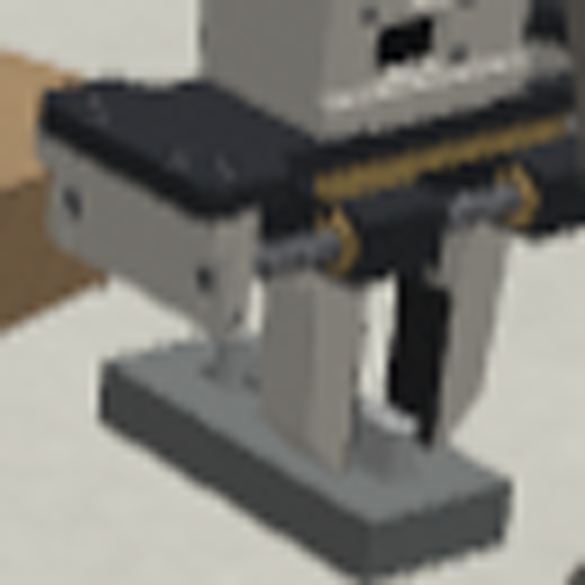

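>>> apply_moves(
  increments=[
    {"linear": [0,0,0],"turn": [0,0,0],"grip": 0.0},
    {"linear": [0,0,0],"turn": [0,0,0],"grip": 0.0},
    {"linear": [0,0,0],"turn": [0,0,0],"grip": 0.0},
    {"linear": [0,0,0],"turn": [0,0,0],"grip": 0.0},
    {"linear": [0,0,0],"turn": [0,0,0],"grip": 0.0},
  ],
  grip_force=20,
)

```text
time: 6.1
tool_pos: [0.4901, -0.284, -0.0047]
tool_rot: [-3.142, -0.0, -1.838]
contact_force: [0.2, 0.6, -0.3]
opening: 0.008
```

Run:
```python
from h import *
b=read_camera("side");cv2.imwrite("pics/s9.png",b[:,:,::-1])
cv2.imwrite("pics/z9.png",cv2.resize(b[160:225,370:435,::-1],(585,585),interpolation=cv2.INTER_CUBIC))
o=observe();print(o['time'],o['tool_pos'],o['opening'],o['contact_force'])
```

```text
6.15 [ 0.49005902 -0.28394821 -0.00479242] 0.007204017730790684 [ 0.89278323  0.36409155 -0.13502562]
```

View pics/z9.png

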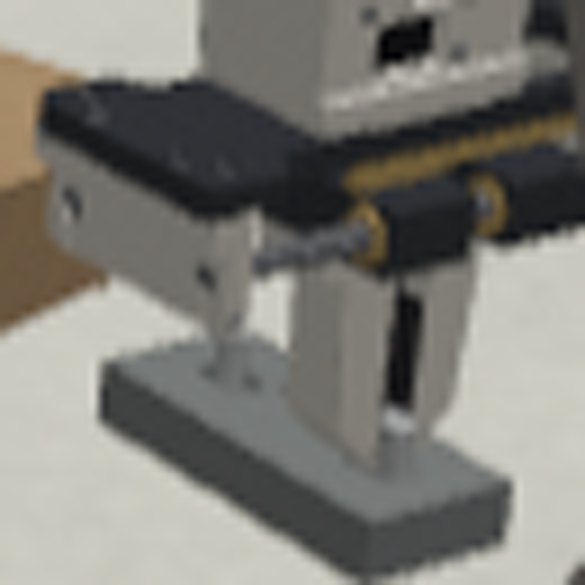

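>>> apply_moves(
  increments=[
    {"linear": [0,0,10],"turn": [0,0,0],"grip": 0.0},
    {"linear": [0,0,50],"turn": [0,0,0],"grip": 0.0},
    {"linear": [0,0,95],"turn": [0,0,0],"grip": 0.0},
    {"linear": [16,40,110],"turn": [0,0,0.2],"grip": 0.0},
    {"linear": [32,85,110],"turn": [0,0,0.4],"grip": 0.0},
    {"linear": [50,130,110],"turn": [0,0,0.6],"grip": 0.0},
    {"linear": [67,175,110],"turn": [0,0,0.8],"grip": 0.0},
    {"linear": [85,220,110],"turn": [0,0,0.8],"grip": 0.0},
    {"linear": [97,248,110],"turn": [0,0,0.8],"grip": 0.0},
    {"linear": [97,248,110],"turn": [0,0,0.8],"grip": 0.0},
  ],
)

```text
time: 7.15
tool_pos: [0.5882, -0.032, 0.106]
tool_rot: [-3.14, 0.001, -1.749]
contact_force: [0.8, -1.0, -1.0]
opening: 0.0077
```

Run:
```python
from h import *
b=read_camera("side");t=read_camera("top");cv2.imwrite("pics/s10.png",b[:,:,::-1]);cv2.imwrite("pics/t10.png",t[:,:,::-1])
o=observe();print(o['time'],o['tool_pos'],o['tool_rot'],o['opening'],o['contact_force'])
```

```text
7.25 [ 0.58704083 -0.03561254  0.10567811] [-3.14136768e+00 -5.14484704e-04 -1.75224812e+00] 0.007670873836070178 [ 0.31095512 -0.4147387   0.18811733]
```

View pics/s10.png

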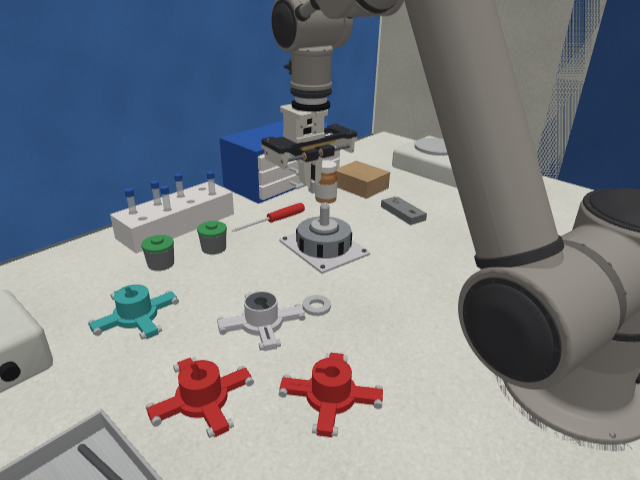

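View pics/t10.png

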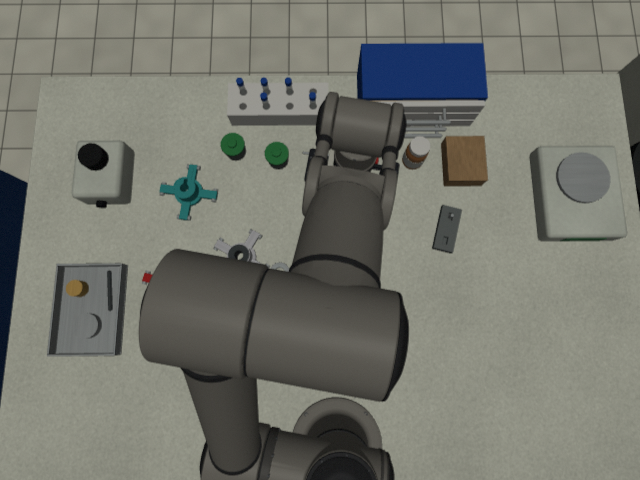

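Run:
```python
from h import *
b=cv2.imread("pics/s10.png")[:,:,::-1];crop(b,280,135,80,90,6,"z10.png")
o=observe();p=o['tool_pos'];print(((proj("side",[p+[0,0,.0241],[.540,-.027,.108],[.540,-.027,.06]])-[280,135]+.5)*6).round())
```

```text
[[188. 306.]
 [268. 411.]
 [265. 533.]]
```

View pics/z10.png

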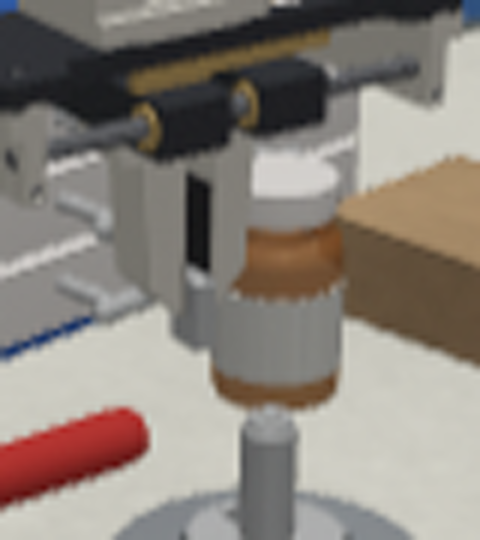

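>>> apply_moves(
  increments=[
    {"linear": [0,0,-30],"turn": [0,0,0],"grip": 0.0},
    {"linear": [0,0,-52],"turn": [0,0,0],"grip": 0.0},
    {"linear": [0,0,-52],"turn": [0,0,0],"grip": 0.0},
    {"linear": [0,0,-52],"turn": [0,0,0],"grip": 0.0},
  ],
)

```text
time: 7.65
tool_pos: [0.5869, -0.0373, 0.0538]
tool_rot: [3.141, -0.0, -1.756]
contact_force: [0.1, -0.2, 0.6]
opening: 0.0078
```

Run:
```python
from h import *
b=read_camera("side");cv2.imwrite("pics/s11.png",b[:,:,::-1]);crop(b,280,165,80,80,7,"z11.png")
o=observe();p=o['tool_pos'];print(o['time'],p,o['tool_rot'],o['contact_force']);
y=o['tool_rot'][2]+np.pi/2;d=np.array([np.cos(y),np.sin(y),0]);print(d)
kb=p+[0,0,.0128]
pts=[kb-d*.016+w for w in([0,0,0],[0,0,.026])]+[kb-d*.008,kb]
print(((proj("side",pts)-[280,165]+.5)*7).round())
```

```text
7.7 [ 0.58764134 -0.0371432   0.05448154] [-3.13998777e+00 -2.28868782e-04 -1.75532775e+00] [ 1.43123153 -0.43781827  0.6274646 ]
[ 0.98302234 -0.18348593  0.        ]
[[250. 349.]
 [251. 273.]
 [235. 339.]
 [220. 330.]]
```

View pics/z11.png

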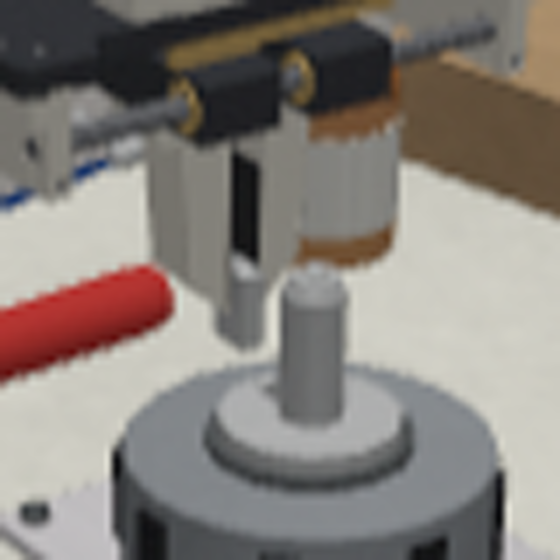

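>>> apply_moves(
  increments=[
    {"linear": [-10,2,-1.5],"turn": [0,0,0],"grip": 0.0},
    {"linear": [-16.7,3.1,-2.5],"turn": [0,0,0],"grip": 0.0},
    {"linear": [-16.7,3.1,-2.5],"turn": [0,0,0],"grip": 0.0},
    {"linear": [-16.7,3.1,-2.5],"turn": [0,0,0],"grip": 0.0},
  ],
)

```text
time: 8.1
tool_pos: [0.571, -0.0331, 0.0516]
tool_rot: [-3.14, -0.0, -1.754]
contact_force: [0.2, 0.0, -0.1]
opening: 0.0077
```

```bash
cat > st.py <<'E'
from h import *
A=np.array([.540,-.0275]);d=np.array([np.cos(np.radians(-10.5)),np.sin(np.radians(-10.5))]);e=np.array([-d[1],d[0]])
o=observe();p=o['tool_pos'];print(o['time'],p.round(5),np.degrees(o['tool_rot']).round(2),o['contact_force'].round(2),o['torque'].round(3),o['opening'].round(4))
q=p[:2]-A;print("tool along d %.2f  e %.2f mm; keybottom z %.2f; keyinner %.2f"%(q@d*1e3,q@e*1e3,(p[2]+.0128)*1e3,q@d*1e3-16))
E
python3 st.py
```

```text
Traceback (most recent call last):
  File "st.py", line 3, in <module>
    o=observe();p=o['tool_pos'];print(o['time'],p.round(5),np.degrees(o['tool_rot']).round(2),o['contact_force'].round(2),o['torque'].round(3),o['opening'].round(4))
                                                                                                                                               ^^^^^^^^^^^^^^^^^^
AttributeError: 'float' object has no attribute 'round'
```

```bash
sed -i "s/o\['opening'\].round(4)/round(o['opening'],4)/" st.py; python3 st.py
```

```text
8.1 [ 0.57098 -0.03313  0.05161] [-1.799e+02 -1.000e-02 -1.005e+02] [ 0.19  0.03 -0.08] [ 0.075 -0.001  0.013] 0.0077
tool along d 31.49  e 0.11 mm; keybottom z 64.41; keyinner 15.49
```

>>> apply_moves(
  increments=[
    {"linear": [-1.5,0.28,0],"turn": [0,0,0],"grip": 0.0},
    {"linear": [-3,0.55,0],"turn": [0,0,0],"grip": 0.0},
    {"linear": [-4,0.74,0],"turn": [0,0,0],"grip": 0.0},
    {"linear": [-4,0.74,0],"turn": [0,0,0],"grip": 0.0},
  ],
)

```text
time: 8.5
tool_pos: [0.5663, -0.0321, 0.0507]
tool_rot: [3.141, -0.0, -1.754]
contact_force: [0.1, 0.3, -0.1]
opening: 0.0077
```

>>> apply_moves(
  increments=[
    {"linear": [-1,0.18,0],"turn": [0,0,0],"grip": 0.0},
    {"linear": [-1,0.18,0],"turn": [0,0,0],"grip": 0.0},
  ],
)

```text
time: 8.7
tool_pos: [0.5653, -0.0319, 0.0507]
tool_rot: [3.141, -0.0, -1.754]
contact_force: [0.2, -0.1, 0.1]
opening: 0.0079
```

```bash
python3 st.py
```

```text
8.7 [ 0.56526 -0.0319   0.05068] [ 179.99   -0.   -100.49] [ 0.2  -0.07  0.05] [0.048 0.007 0.046] 0.0079
tool along d 25.64  e 0.28 mm; keybottom z 63.48; keyinner 9.64
```

>>> apply_moves(
  increments=[
    {"linear": [-1,0.18,0],"turn": [0,0,0],"grip": 0.0},
    {"linear": [-1,0.18,0],"turn": [0,0,0],"grip": 0.0},
  ],
)

```text
time: 8.9
tool_pos: [0.5643, -0.0317, 0.0507]
tool_rot: [3.141, -0.0, -1.754]
contact_force: [-0.1, 0.2, -0.9]
opening: 0.0078
```

>>> apply_moves(
  increments=[
    {"linear": [-0.7,0.13,0],"turn": [0,0,0],"grip": 0.0},
    {"linear": [-0.7,0.13,0],"turn": [0,0,0],"grip": 0.0},
  ],
)

```text
time: 9.1
tool_pos: [0.5636, -0.0316, 0.0507]
tool_rot: [3.141, -0.0, -1.754]
contact_force: [-0.0, -0.0, -0.7]
opening: 0.008
```

```bash
python3 st.py
```

```text
9.1 [ 0.56357 -0.03162  0.05073] [ 1.7999e+02 -1.0000e-02 -1.0049e+02] [-0.01 -0.02 -0.72] [0.043 0.026 0.055] 0.008
tool along d 23.93  e 0.24 mm; keybottom z 63.53; keyinner 7.93
```

>>> apply_moves(
  increments=[
    {"linear": [-0.7,0.13,0],"turn": [0,0,0],"grip": 0.0},
    {"linear": [-0.7,0.13,0],"turn": [0,0,0],"grip": 0.0},
  ],
)

```text
time: 9.3
tool_pos: [0.5631, -0.0315, 0.0508]
tool_rot: [-3.141, -0.0, -1.754]
contact_force: [1.0, -0.3, -0.1]
opening: 0.0078
```

>>> apply_moves(
  increments=[
    {"linear": [-0.7,0.13,0],"turn": [0,0,0],"grip": 0.0},
    {"linear": [-0.7,0.13,0],"turn": [0,0,0],"grip": 0.0},
  ],
)

```text
time: 9.5
tool_pos: [0.5629, -0.0315, 0.0509]
tool_rot: [-3.14, -0.0, -1.754]
contact_force: [2.3, -0.8, -1.0]
opening: 0.0078
```

```bash
python3 st.py
```

```text
9.5 [ 0.56292 -0.03149  0.05095] [-179.91   -0.   -100.5 ] [ 2.33 -0.83 -1.02] [-0.022 -0.474 -0.004] 0.0078
tool along d 23.27  e 0.25 mm; keybottom z 63.75; keyinner 7.27
```

>>> apply_moves(
  increments=[
    {"linear": [1.2,-0.22,0],"turn": [0,0,0],"grip": 0.0},
    {"linear": [1.5,1.0,0],"turn": [0,0,0],"grip": 0.0},
    {"linear": [1.5,1.25,0],"turn": [0,0,0],"grip": 0.0},
    {"linear": [1.5,1.25,0],"turn": [0,0,0],"grip": 0.0},
  ],
)

```text
time: 9.9
tool_pos: [0.5635, -0.03, 0.0506]
tool_rot: [3.141, -0.0, -1.754]
contact_force: [-0.3, -0.3, 0.0]
opening: 0.0075
```

```bash
python3 st.py
python3 - <<'E'
from h import *
b=read_camera("side");crop(b,290,165,60,70,9,"z12.png")
E
```

```text
9.9 [ 0.56351 -0.02998  0.05064] [ 1.7996e+02 -1.0000e-02 -1.0048e+02] [-0.32 -0.31  0.04] [ 0.032 -0.001  0.031] 0.0075
tool along d 23.57  e 1.85 mm; keybottom z 63.44; keyinner 7.57
```

View pics/z12.png

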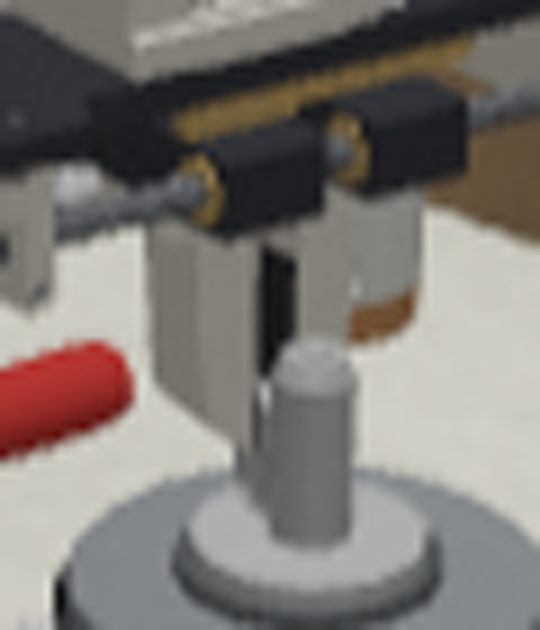

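>>> apply_moves(
  increments=[
    {"linear": [-0.8,0.15,0],"turn": [0,0,0],"grip": 0.0},
    {"linear": [-1.3,0.24,0],"turn": [0,0,0],"grip": 0.0},
    {"linear": [-1.3,0.24,0],"turn": [0,0,0],"grip": 0.0},
  ],
)

```text
time: 10.25
tool_pos: [0.5623, -0.03, 0.0507]
tool_rot: [3.141, -0.0, -1.754]
contact_force: [0.2, -0.3, -0.9]
opening: 0.0077
```

```bash
python3 st.py
```

```text
10.25 [ 0.5623  -0.02999  0.05074] [ 1.7999e+02 -2.0000e-02 -1.0049e+02] [ 0.16 -0.35 -0.88] [-0.079  0.11   0.017] 0.0077
tool along d 22.38  e 1.62 mm; keybottom z 63.54; keyinner 6.38
```

>>> apply_moves(
  increments=[
    {"linear": [-0.8,0.15,0],"turn": [0,0,0],"grip": 0.0},
    {"linear": [-1.2,0.22,0],"turn": [0,0,0],"grip": 0.0},
    {"linear": [-1.2,0.22,0],"turn": [0,0,0],"grip": 0.0},
  ],
)

```text
time: 10.55
tool_pos: [0.5612, -0.0298, 0.0507]
tool_rot: [3.142, -0.0, -1.754]
contact_force: [-0.0, -0.8, 0.2]
opening: 0.0073
```

```bash
python3 st.py
```

```text
10.55 [ 0.5612  -0.02978  0.05075] [ 1.8000e+02 -1.0000e-02 -1.0049e+02] [-0.05 -0.84  0.23] [-0.257 -0.055 -0.011] 0.0073
tool along d 21.26  e 1.62 mm; keybottom z 63.55; keyinner 5.26
```

>>> apply_moves(
  increments=[
    {"linear": [-0.8,0.1,0],"turn": [0,0,0],"grip": 0.0},
    {"linear": [-1.2,0.1,0],"turn": [0,0,0],"grip": 0.0},
    {"linear": [-1.2,0.1,0],"turn": [0,0,0],"grip": 0.0},
  ],
)

```text
time: 10.85
tool_pos: [0.5607, -0.0297, 0.0509]
tool_rot: [-3.14, -0.0, -1.754]
contact_force: [3.9, -1.2, -0.7]
opening: 0.0076
```

```bash
python3 st.py
```

```text
10.85 [ 0.56075 -0.02975  0.05093] [-1.7991e+02 -1.0000e-02 -1.0050e+02] [ 3.9  -1.15 -0.72] [-0.317 -0.53   0.029] 0.0076
tool along d 20.81  e 1.57 mm; keybottom z 63.73; keyinner 4.81
```

>>> apply_moves(
  increments=[
    {"linear": [-0.5,0.1,0],"turn": [0,0,0],"grip": 0.0},
    {"linear": [-0.8,0.15,0],"turn": [0,0,0],"grip": 0.0},
    {"linear": [-0.8,0.15,0],"turn": [0,0,0],"grip": 0.0},
  ],
)

```text
time: 11.15
tool_pos: [0.5605, -0.0298, 0.0511]
tool_rot: [-3.139, -0.0, -1.754]
contact_force: [5.2, -2.8, -1.5]
opening: 0.0074
```

```bash
python3 st.py
```

```text
11.15 [ 0.56051 -0.02984  0.05109] [-1.7984e+02 -2.0000e-02 -1.0049e+02] [ 5.17 -2.83 -1.49] [-0.451 -0.889 -0.003] 0.0074
tool along d 20.59  e 1.44 mm; keybottom z 63.89; keyinner 4.59
```

>>> apply_moves(
  increments=[
    {"linear": [1.5,-0.7,0],"turn": [0,0,0],"grip": 0.0},
    {"linear": [2.6,-0.9,0],"turn": [0,0,0],"grip": 0.0},
    {"linear": [2.6,-0.9,0],"turn": [0,0,0],"grip": 0.0},
  ],
)

```text
time: 11.45
tool_pos: [0.5612, -0.03, 0.0505]
tool_rot: [3.14, 0.0, -1.754]
contact_force: [0.1, -0.2, -0.8]
opening: 0.0074
```

```bash
python3 st.py;python3 - <<'E'
from h import *
b=read_camera("side");crop(b,290,165,60,70,9,"z13.png")
E
```

```text
11.45 [ 0.56123 -0.02999  0.05047] [ 1.799e+02  1.000e-02 -1.005e+02] [ 0.06 -0.19 -0.77] [ 0.006 -0.009  0.059] 0.0074
tool along d 21.33  e 1.43 mm; keybottom z 63.27; keyinner 5.33
```

View pics/z13.png

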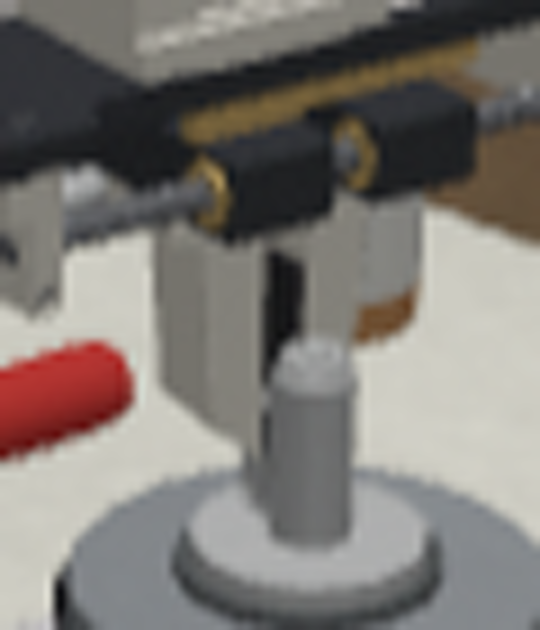

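>>> apply_moves(
  increments=[
    {"linear": [0,-0.7,0],"turn": [0,0,0],"grip": 0.0},
    {"linear": [0,-1,0],"turn": [0,0,0],"grip": 0.0},
    {"linear": [0,-1,0],"turn": [0,0,0],"grip": 0.0},
  ],
)

```text
time: 11.8
tool_pos: [0.5616, -0.031, 0.0506]
tool_rot: [3.141, 0.0, -1.754]
contact_force: [-0.6, 1.6, -0.2]
opening: 0.0082
```

```bash
python3 st.py
```

```text
11.8 [ 0.56156 -0.03102  0.05061] [ 1.7995e+02  2.0000e-02 -1.0050e+02] [-0.56  1.64 -0.22] [ 0.304  0.038 -0.022] 0.0082
tool along d 21.84  e 0.47 mm; keybottom z 63.41; keyinner 5.84
```

>>> apply_moves(
  increments=[
    {"linear": [0.3,0.65,0],"turn": [0,0,0],"grip": 0.0},
    {"linear": [0.3,0.65,0],"turn": [0,0,0],"grip": 0.0},
    {"linear": [0.3,0.65,-1],"turn": [0,0,0],"grip": 0.0},
    {"linear": [0.3,0.65,-2],"turn": [0,0,0],"grip": 0.0},
    {"linear": [0.3,0.65,-2],"turn": [0,0,0],"grip": 0.0},
  ],
)

```text
time: 12.3
tool_pos: [0.5621, -0.0307, 0.0486]
tool_rot: [3.141, -0.0, -1.754]
contact_force: [0.5, 0.8, -0.4]
opening: 0.0076
```

```bash
python3 st.py
```

```text
12.3 [ 0.56208 -0.03073  0.04857] [ 1.7998e+02 -1.0000e-02 -1.0049e+02] [ 0.53  0.77 -0.41] [ 0.023  0.009 -0.019] 0.0076
tool along d 22.30  e 0.85 mm; keybottom z 61.37; keyinner 6.30
```

>>> apply_moves(
  increments=[
    {"linear": [-0.2,0.2,0],"turn": [0,0,0],"grip": 0.0},
    {"linear": [-0.2,0.2,-1],"turn": [0,0,0],"grip": 0.0},
    {"linear": [-0.2,0.2,-2],"turn": [0,0,0],"grip": 0.0},
    {"linear": [-0.2,0.2,-3],"turn": [0,0,0],"grip": 0.0},
    {"linear": [-0.2,0.2,-3],"turn": [0,0,0],"grip": 0.0},
  ],
)

```text
time: 12.8
tool_pos: [0.5618, -0.0305, 0.0455]
tool_rot: [3.141, -0.0, -1.754]
contact_force: [-0.3, 0.1, -0.6]
opening: 0.0075
```

```bash
python3 st.py
```

```text
12.8 [ 0.56182 -0.03045  0.04554] [ 1.7998e+02 -1.0000e-02 -1.0049e+02] [-0.28  0.08 -0.59] [ 0.026  0.023 -0.011] 0.0075
tool along d 21.99  e 1.07 mm; keybottom z 58.34; keyinner 5.99
```

Key foot is in the pocket with no resistance (58.3 mm). Lower the rest.

>>> apply_moves(
  increments=[
    {"linear": [0,0,-1],"turn": [0,0,0],"grip": 0.0},
    {"linear": [0,0,-2],"turn": [0,0,0],"grip": 0.0},
    {"linear": [0,0,-3],"turn": [0,0,0],"grip": 0.0},
    {"linear": [0,0,-3],"turn": [0,0,0],"grip": 0.0},
  ],
)

```text
time: 13.2
tool_pos: [0.5618, -0.0304, 0.0425]
tool_rot: [3.141, -0.0, -1.754]
contact_force: [0.1, 0.2, -0.5]
opening: 0.0074
```

>>> apply_moves(
  increments=[
    {"linear": [0,0,-0.6],"turn": [0,0,0],"grip": 0.0},
    {"linear": [0,0,-1.2],"turn": [0,0,0],"grip": 0.0},
    {"linear": [0,0,-1.2],"turn": [0,0,0],"grip": 0.0},
  ],
)

```text
time: 13.5
tool_pos: [0.5618, -0.0305, 0.0414]
tool_rot: [3.141, -0.0, -1.754]
contact_force: [-0.5, -0.4, 0.0]
opening: 0.0079
```

```bash
python3 st.py
```

```text
13.5 [ 0.56183 -0.03046  0.04144] [ 179.98   -0.   -100.5 ] [-0.5  -0.44  0.01] [0.079 0.255 0.024] 0.0079
tool along d 22.00  e 1.07 mm; keybottom z 54.24; keyinner 6.00
```

>>> apply_moves(
  increments=[
    {"linear": [0,0,0],"turn": [0,0,0],"grip": 0.25},
    {"linear": [0,0,0],"turn": [0,0,0],"grip": 0.25},
    {"linear": [0,0,0],"turn": [0,0,0],"grip": 0.25},
    {"linear": [0,0,0],"turn": [0,0,0],"grip": 0.25},
    {"linear": [0,0,40],"turn": [0,0,0],"grip": 0.25},
    {"linear": [0,0,80],"turn": [0,0,0],"grip": 0.25},
    {"linear": [0,0,80],"turn": [0,0,0],"grip": 0.25},
  ],
)

```text
time: 14.2
tool_pos: [0.5655, -0.0311, 0.1271]
tool_rot: [-3.131, -0.0, -1.754]
contact_force: [0.1, 0.7, -0.1]
opening: 0.0228
```

```bash
python3 st.py;python3 - <<'E'
from h import *
b=read_camera("side");crop(b,290,185,60,60,9,"z14.png")
p=proj("side",[[.5402+.014*.983,-.0264-.014*.182,.08]]);print(((p-[290,185]+.5)*9).round())
E
```

```text
14.2 [ 0.56552 -0.03108  0.1271 ] [-1.7938e+02 -1.0000e-02 -1.0049e+02] [ 0.15  0.68 -0.12] [ 0.004 -0.003 -0.061] 0.0228
tool along d 25.74  e 1.13 mm; keybottom z 139.90; keyinner 9.74
[[271. 252.]]
```

View pics/z14.png

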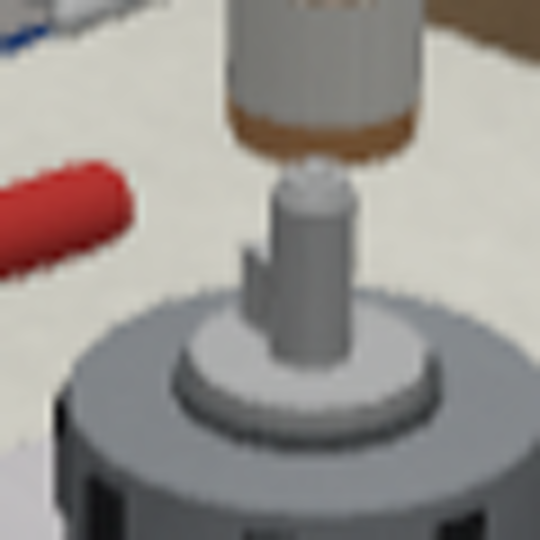

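Run:
```python
from h import *
t=cv2.imread("pics/top0.png");s=cv2.imread("pics/side0.png")
def z(im,x,y,w,h,W,H):
    c=im[y:y+h,x:x+w].astype(float);c=cv2.resize(c,(W,H),interpolation=cv2.INTER_CUBIC);return np.clip(c*1.6,0,255).astype(np.uint8)
cv2.imwrite("pics/kw.png",np.hstack([z(t,222,240,32,32,384,480*384//480),z(s,235,283,52,52,384,384)]))
```

```text
(no output)
```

View pics/kw.png

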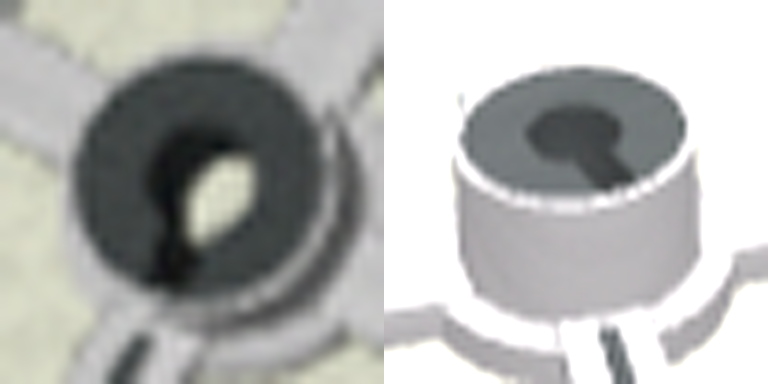

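Run:
```python
from h import *
t=cv2.imread("pics/top0.png");s=cv2.imread("pics/side0.png")
for n,im,c0,thr in(("side",s,(261,301),None),("top",t,(238.5,254.5),None)):
    g=cv2.cvtColor(im,6).astype(np.float32);k=8;x0,y0,w,h=int(c0[0])-22,int(c0[1])-20,44,40
    G=cv2.resize(g[y0:y0+h,x0:x0+w],None,fx=k,fy=k,interpolation=cv2.INTER_CUBIC)
    cx,cy=(c0[0]-x0+.5)*k,(c0[1]-y0+.5)*k
    print(n,"gray levels",np.percentile(G,[5,20,50,80]).round())
    th=cv2.threshold(G.clip(0,255).astype(np.uint8),0,255,cv2.THRESH_OTSU+cv2.THRESH_BINARY_INV)[0]
    for T in(th-10,th,):
        m=(G<T).astype(np.uint8)
        m=cv2.morphologyEx(m,cv2.MORPH_OPEN,np.ones((21,21),np.uint8))
        nb,lab=cv2.connectedComponents(m);l=lab[int(cy)-int(7*k if n=="side" else 0)+ (0 if n=="top" else 0),int(cx)-int(9*k if n=="top" else 0)]
        cs,_=cv2.findContours((lab==l).astype(np.uint8) if l else m,cv2.RETR_EXTERNAL,cv2.CHAIN_APPROX_NONE)
        c=max(cs,key=cv2.contourArea);e=cv2.fitEllipse(cv2.convexHull(c))
        uv=(x0+(e[0][0]+.5)/k-.5,y0+(e[0][1]+.5)/k-.5)
        print(n,T,"uv",np.round(uv,2),"axes",np.round(np.array(e[1])/k,1),"world z46",plane(n,uv,.046).round(4))
```

```text
side gray levels [ 52.  78. 154. 193.]
side 129.0 uv [260.24 300.63] axes [18.3 30.6] world z46 [0.4452 0.2332 0.046 ]
side 139.0 uv [260.24 300.67] axes [18.7 30.9] world z46 [0.4451 0.2332 0.046 ]
top gray levels [ 40.  72. 121. 131.]
top 75.0 uv [238.2  254.44] axes [20.3 21.2] world z46 [0.4466 0.2334 0.046 ]
top 85.0 uv [238.37 255.3 ] axes [21.1 23. ] world z46 [0.4445 0.2329 0.046 ]
```

Run:
```python
from h import *
t=cv2.imread("pics/top0.png");s=cv2.imread("pics/side0.png")
for n,im,c in(("side",s,(.4452,.2332)),("top",t,(.4462,.2333))):
    g=cv2.cvtColor(im,6).astype(np.float32)
    a=np.radians(np.arange(100,260,4.))
    tot=0
    for r in(.014,.016,.018,.020,.022):
        X=np.stack([c[0]+r*np.cos(a),c[1]+r*np.sin(a),0*a+.046],1);q=proj(n,X).astype(np.float32)
        v=cv2.remap(g,q[:,0:1],q[:,1:2],cv2.INTER_CUBIC).ravel()
        w=np.clip(np.median(v)-8-v,0,None);tot=tot+v
        print(n,r,v.round().astype(int).tolist(),"ang",np.round((np.degrees(a)*w).sum()/w.sum(),1))
# rotor arms: dark line on arm z=.014, ends in r_t crop
f=lambda x0,y0,k,X,Y:(x0+(X+.5)/k-.5,y0+(Y+.5)/k-.5)
for p in((218,390),(165,475)):
    q=plane("top",f(210,225,9,*p),.014);v=q[:2]-[.4455,.2332];print(q,np.degrees(np.arctan2(v[1],v[0])))
```

```text
side 0.014 [77, 77, 77, 77, 77, 76, 75, 75, 76, 76, 74, 68, 55, 46, 45, 46, 46, 45, 42, 42, 46, 58, 68, 74, 77, 77, 76, 76, 76, 76, 76, 76, 76, 76, 76, 75, 75, 75, 76, 77] ang 166.1
side 0.016 [76, 76, 75, 75, 76, 76, 76, 76, 76, 76, 76, 73, 62, 49, 45, 45, 45, 44, 40, 41, 51, 64, 74, 77, 76, 76, 76, 76, 76, 76, 75, 75, 75, 75, 75, 76, 75, 75, 75, 76] ang 166.0
side 0.018 [76, 75, 75, 75, 76, 76, 75, 74, 74, 74, 75, 75, 70, 55, 45, 43, 43, 41, 39, 41, 54, 70, 76, 75, 75, 76, 76, 76, 75, 75, 75, 75, 75, 75, 76, 76, 76, 76, 76, 76] ang 166.4
side 0.02 [74, 76, 75, 72, 72, 72, 73, 74, 75, 76, 76, 74, 71, 57, 45, 42, 43, 38, 37, 44, 61, 73, 77, 76, 76, 76, 76, 76, 75, 75, 75, 75, 76, 76, 76, 76, 75, 74, 74, 75] ang 166.0
side 0.022 [78, 78, 80, 78, 87, 86, 88, 91, 93, 92, 91, 89, 88, 83, 65, 51, 69, 60, 49, 56, 79, 70, 73, 72, 74, 74, 73, 75, 75, 76, 75, 75, 75, 75, 75, 75, 75, 75, 74, 75] ang 168.2
top 0.014 [43, 43, 42, 40, 40, 42, 43, 44, 43, 40, 36, 30, 22, 16, 14, 17, 17, 19, 26, 36, 44, 47, 48, 46, 42, 41, 41, 40, 37, 37, 40, 38, 36, 40, 42, 38, 36, 37, 40, 42] ang 158.8
top 0.016 [42, 42, 41, 41, 42, 42, 43, 42, 42, 43, 41, 34, 23, 15, 13, 17, 17, 14, 14, 18, 25, 34, 41, 44, 42, 41, 42, 43, 43, 42, 42, 42, 42, 42, 41, 39, 39, 40, 41, 41] ang 163.5
top 0.018 [42, 41, 41, 41, 42, 41, 40, 41, 43, 44, 43, 41, 33, 21, 12, 12, 14, 14, 18, 24, 30, 38, 42, 42, 41, 42, 43, 42, 41, 41, 42, 42, 43, 43, 42, 41, 42, 42, 42, 41] ang 163.6
top 0.02 [43, 43, 42, 42, 42, 42, 41, 42, 42, 42, 43, 40, 36, 27, 19, 13, 11, 14, 20, 28, 36, 39, 40, 40, 40, 41, 42, 42, 40, 41, 41, 42, 43, 42, 42, 42, 41, 40, 41, 41] ang 163.7
top 0.022 [39, 38, 37, 39, 42, 40, 38, 41, 37, 41, 40, 42, 38, 27, 19, 26, 27, 25, 30, 37, 42, 44, 46, 47, 45, 43, 39, 43, 44, 38, 38, 42, 40, 43, 40, 44, 44, 43, 42, 42] ang 160.5
[0.4178438  0.24966304 0.014     ] 149.23571997731645
[0.39440013 0.26356921 0.014     ] 149.2765282467649
```

>>> apply_moves(
  increments=[
    {"linear": [-20,45,0],"turn": [0,0,0],"grip": 0.9},
    {"linear": [-40,90,0],"turn": [0,0,0],"grip": 0.9},
    {"linear": [-60,135,0],"turn": [0,0,0],"grip": 0.9},
    {"linear": [-80,180,0],"turn": [0,0,0],"grip": 0.9},
    {"linear": [-100,225,-20],"turn": [0,0,0],"grip": 0.9},
    {"linear": [-116.5,263.7,-50],"turn": [0,0,0],"grip": 0.9},
    {"linear": [-116.5,263.7,-70],"turn": [0,0,0],"grip": 0.9},
    {"linear": [-116.5,263.7,-70],"turn": [0,0,0],"grip": 0.9},
    {"linear": [-116.5,263.7,-70],"turn": [0,0,0],"grip": 0.9},
  ],
)

```text
time: 15.15
tool_pos: [0.4453, 0.2328, 0.0511]
tool_rot: [3.14, -0.001, -1.754]
contact_force: [0.3, -0.3, -0.0]
opening: 0.0824
```

```bash
python3 st.py;python3 - <<'E'
from h import *
b=read_camera("side");crop(b,200,210,120,140,5,"z15.png")
o=observe();p=o['tool_pos'];print(p,o['qpos']);y=o['tool_rot'][2];j=np.array([np.cos(y),np.sin(y),0])*o['opening']/2
q=proj("side",[p+[0,0,.024],p+[0,0,.024]+j,p+[0,0,.024]-j]);print(((q-[200,210]+.5)*5).round())
E
```

```text
15.15 [0.44527 0.23284 0.05115] [ 1.7993e+02 -6.0000e-02 -1.0048e+02] [ 0.25 -0.33 -0.  ] [ 0.08   0.026 -0.017] 0.0824
tool along d -140.59  e 238.72 mm; keybottom z 63.95; keyinner -156.59
[0.4461554  0.23273501 0.05195256] [ 3.28547971e-01  4.77260108e-01  1.77788972e+00 -2.77527554e-04
  8.86043677e-01  2.08345959e+00]
[[299. 381.]
 [404. 341.]
 [188. 423.]]
```

View pics/z15.png

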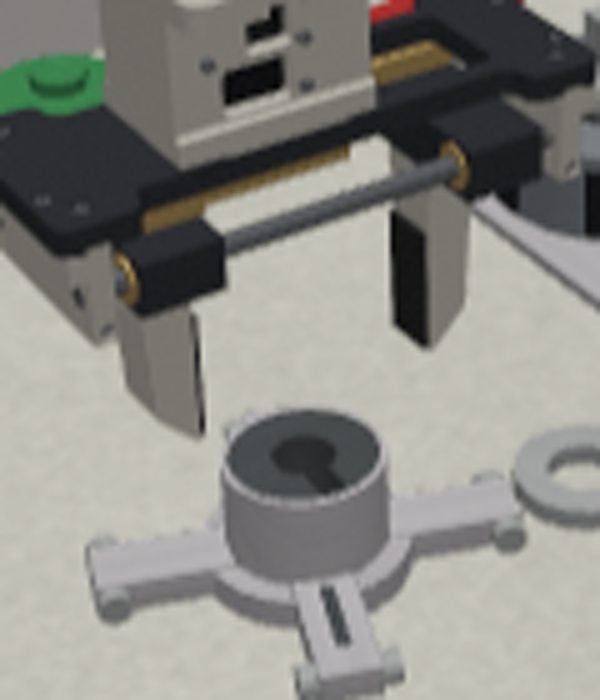

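>>> apply_moves(
  increments=[
    {"linear": [0,0,-20],"turn": [0,0,0],"grip": 0.9},
    {"linear": [0,0,-40],"turn": [0,0,0],"grip": 0.9},
    {"linear": [0,0,-48],"turn": [0,0,0],"grip": 0.9},
    {"linear": [0,0,-51],"turn": [0,0,0],"grip": 0.9},
    {"linear": [0,0,-51],"turn": [0,0,0],"grip": 0.9},
  ],
)

```text
time: 15.7
tool_pos: [0.4462, 0.2329, 0.0011]
tool_rot: [-3.141, 0.0, -1.755]
contact_force: [0.9, -0.8, -0.1]
opening: 0.0823
```

```bash
python3 st.py;python3 - <<'E'
from h import *
b=read_camera("side");crop(b,200,210,120,140,5,"z16.png")
E
```

```text
15.7 [0.44616 0.23294 0.0011 ] [-1.7996e+02  2.0000e-02 -1.0054e+02] [ 0.94 -0.82 -0.08] [ 0.091  0.082 -0.009] 0.0823
tool along d -139.73  e 238.98 mm; keybottom z 13.90; keyinner -155.73
```

View pics/z16.png

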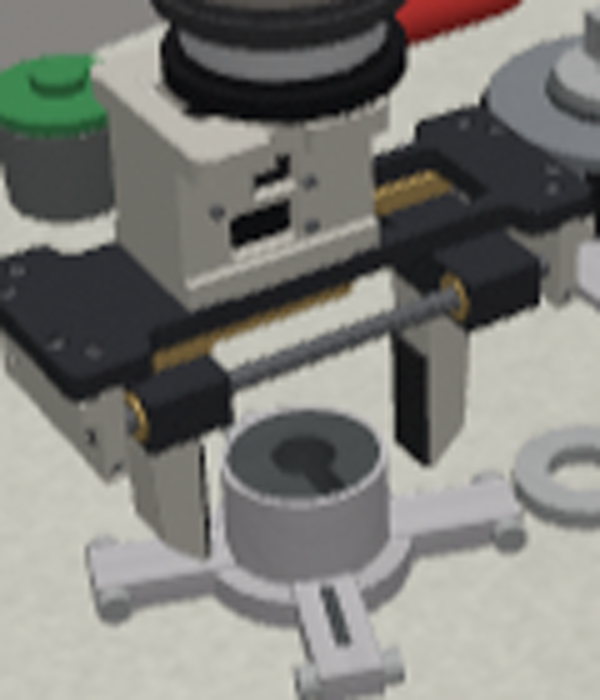

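>>> apply_moves(
  increments=[
    {"linear": [-0.5,0,-1],"turn": [0,0,0],"grip": 0.5},
    {"linear": [-0.5,0,-1],"turn": [0,0,0],"grip": 0.5},
    {"linear": [-0.5,0,-1],"turn": [0,0,0],"grip": 0.5},
    {"linear": [-0.5,0,-1],"turn": [0,0,0],"grip": 0.5},
    {"linear": [-0.5,0,-1],"turn": [0,0,0],"grip": 0.5},
    {"linear": [-0.5,0,-1],"turn": [0,0,0],"grip": 0.5},
  ],
  grip_force=40,
)

```text
time: 16.35
tool_pos: [0.4451, 0.2332, -0.0002]
tool_rot: [-3.141, -0.0, -1.754]
contact_force: [-0.4, -0.8, 2.9]
opening: 0.0557
```

```bash
python3 st.py;python3 - <<'E'
from h import *
b=read_camera("side");crop(b,200,210,120,140,5,"z17.png");cv2.imwrite("pics/s17.png",b[:,:,::-1])
E
```

```text
16.35 [ 4.4506e-01  2.3324e-01 -2.4000e-04] [-179.99   -0.   -100.49] [-0.43 -0.77  2.9 ] [-0.094  0.169 -0.053] 0.0557
tool along d -140.87  e 239.07 mm; keybottom z 12.56; keyinner -156.87
```

View pics/z17.png

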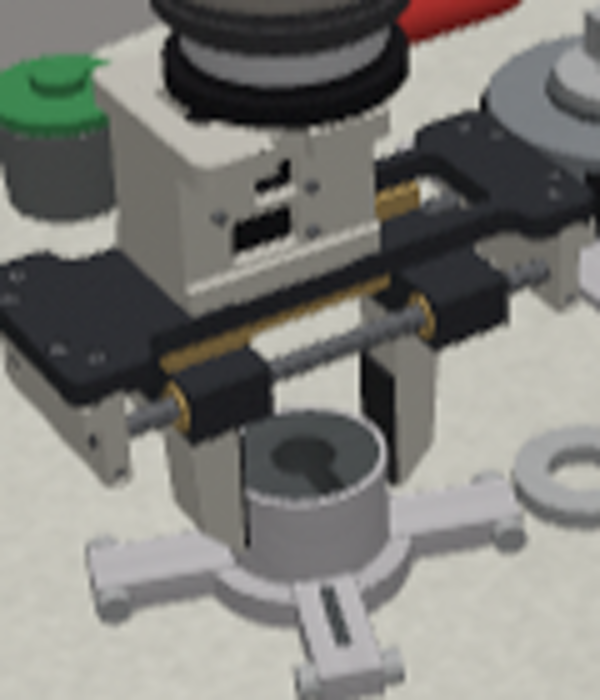

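>>> apply_moves(
  increments=[
    {"linear": [0,0,10],"turn": [0,0,0],"grip": 0.5},
    {"linear": [0,0,40],"turn": [0,0,0],"grip": 0.5},
    {"linear": [0,0,85],"turn": [0,0,0],"grip": 0.5},
    {"linear": [0,0,120],"turn": [0,0,1.4],"grip": 0.5},
    {"linear": [0,-5,136],"turn": [0,0,2.8],"grip": 0.5},
    {"linear": [5,-20,136],"turn": [0,0,4.2],"grip": 0.5},
    {"linear": [12,-40,136],"turn": [0,0,5.6],"grip": 0.5},
    {"linear": [20,-60,136],"turn": [0,0,7],"grip": 0.5},
    {"linear": [25,-70,136],"turn": [0,0,8.4],"grip": 0.5},
    {"linear": [30,-80,136],"turn": [0,0,9.75],"grip": 0.5},
  ],
)

```text
time: 17.4
tool_pos: [0.4743, 0.1524, 0.1352]
tool_rot: [3.14, 0.001, -0.728]
contact_force: [-0.5, 0.2, -6.2]
opening: 0.0554
```

>>> apply_moves(
  increments=[
    {"linear": [7,-18,0],"turn": [0,0,1.4],"grip": 0.5},
    {"linear": [13,-36,0],"turn": [0,0,2.8],"grip": 0.5},
    {"linear": [20,-54,0],"turn": [0,0,4.2],"grip": 0.5},
    {"linear": [26,-72,0],"turn": [0,0,5.6],"grip": 0.5},
    {"linear": [33,-90,0],"turn": [0,0,7],"grip": 0.5},
    {"linear": [40,-108,0],"turn": [0,0,8.4],"grip": 0.5},
    {"linear": [46,-126,0],"turn": [0,0,9.8],"grip": 0.5},
    {"linear": [53,-144,0],"turn": [0,0,11.2],"grip": 0.5},
    {"linear": [59,-162,0],"turn": [0,0,12.6],"grip": 0.5},
    {"linear": [65.1,-179.6,0],"turn": [0,0,14],"grip": 0.5},
  ],
)

```text
time: 18.4
tool_pos: [0.5394, -0.0269, 0.135]
tool_rot: [-3.14, 0.001, 0.739]
contact_force: [-0.2, 0.5, -5.7]
opening: 0.0557
```

>>> apply_moves(
  increments=[
    {"linear": [0,0,0],"turn": [0,0,1.4],"grip": 0.5},
    {"linear": [0,0,0],"turn": [0,0,2.8],"grip": 0.5},
    {"linear": [0,0,0],"turn": [0,0,4.2],"grip": 0.5},
    {"linear": [0,0,0],"turn": [0,0,5.6],"grip": 0.5},
    {"linear": [0,0,0],"turn": [0,0,7],"grip": 0.5},
    {"linear": [0,0,0],"turn": [0,0,7],"grip": 0.5},
    {"linear": [0,0,0],"turn": [0,0,7],"grip": 0.5},
  ],
)

```text
time: 19.1
tool_pos: [0.5396, -0.0262, 0.1352]
tool_rot: [-3.14, -0.0, 1.462]
contact_force: [0.3, -0.0, -5.8]
opening: 0.0557
```

```bash
python3 st.py;python3 - <<'E'
from h import *
b=read_camera("side");crop(b,255,120,140,130,5,"z18.png");cv2.imwrite("pics/s18.png",b[:,:,::-1])
t=read_camera("top");cv2.imwrite("pics/t18.png",t[:,:,::-1]);print(observe()['qpos'])
E
```

```text
19.1 [ 0.53956 -0.0262   0.13521] [-1.7993e+02 -2.0000e-02  8.3780e+01] [ 0.34 -0.01 -5.8 ] [ 0.149 -0.161  0.056] 0.0557
tool along d -0.67  e 1.20 mm; keybottom z 148.01; keyinner -16.67
[-1.90609245e-01  4.30235123e-01  1.57824144e+00  1.66064472e-04
  1.13379177e+00 -1.65393198e+00]
```

View pics/z18.png

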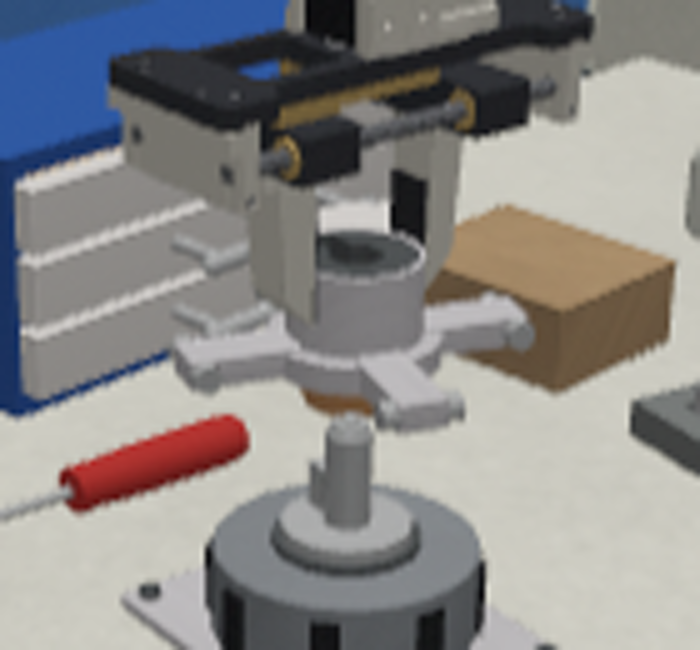

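View pics/t18.png

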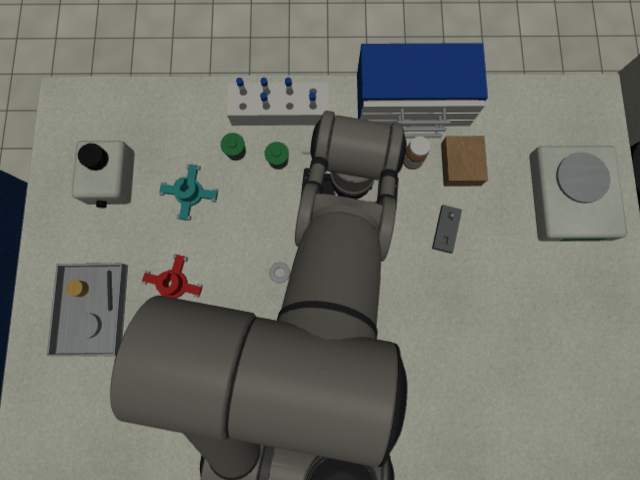

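Run:
```python
from h import *
o=observe();p=o['tool_pos'];print(o['time'],p)
im=cv2.imread("pics/s18.png");g=cv2.cvtColor(im,6).astype(float)
def edge(c,z):
    a=np.linspace(0,2*np.pi,361);X=np.stack([c[0]+.028*np.cos(a),c[1]+.028*np.sin(a),0*a+z],1);q=proj("side",X);return q[:,0].min(),q[:,0].max(),q[:,1].min(),q[:,1].max()
print("pred boss top extents",np.round(edge(p,p[2]+.0462),2))
for v in(172,173,174,178,182): print(v,g[v,330:350].astype(int).tolist())
# spindle edges
for v in(212,215,218,221): print("sp",v,g[v,312:340].astype(int).tolist())
for A in([.5402,-.0264],[.5405,-.0275]): 
    print(A,proj("side",[[*A,.108],[*A,.09]]).round(2).tolist())
```

```text
19.2 [ 0.53979958 -0.02629324  0.13538166]
pred boss top extents [310.9  338.87 164.75 175.28]
172 [70, 80, 80, 81, 82, 82, 82, 111, 150, 162, 120, 125, 126, 128, 141, 144, 142, 142, 142, 141]
173 [82, 81, 81, 82, 83, 111, 112, 149, 171, 130, 124, 126, 122, 116, 129, 138, 141, 142, 141, 140]
174 [95, 111, 110, 115, 121, 148, 135, 147, 121, 116, 123, 125, 109, 80, 86, 108, 123, 129, 135, 139]
178 [124, 124, 125, 125, 124, 124, 121, 120, 117, 111, 82, 81, 81, 81, 81, 81, 80, 79, 80, 80]
182 [124, 124, 124, 124, 124, 123, 121, 120, 118, 135, 188, 188, 188, 187, 187, 186, 186, 187, 187, 187]
sp 212 [201, 202, 202, 201, 180, 147, 161, 169, 92, 95, 100, 101, 107, 108, 108, 106, 104, 157, 204, 203, 202, 202, 204, 204, 204, 203, 204, 204]
sp 215 [198, 199, 201, 200, 179, 98, 97, 91, 94, 97, 101, 103, 108, 109, 108, 106, 106, 166, 201, 201, 200, 201, 200, 201, 202, 203, 204, 204]
sp 218 [132, 132, 133, 140, 129, 100, 97, 92, 96, 98, 100, 103, 108, 109, 108, 106, 104, 144, 146, 146, 140, 136, 136, 139, 149, 173, 171, 188]
sp 221 [160, 171, 172, 172, 172, 152, 125, 106, 99, 97, 100, 103, 108, 109, 107, 104, 105, 153, 171, 171, 172, 171, 172, 161, 143, 137, 136, 136]
[0.5402, -0.0264] [[323.92, 202.99], [323.73, 210.75]]
[0.5405, -0.0275] [[324.18, 202.78], [323.98, 210.54]]
```

>>> apply_moves(
  increments=[
    {"linear": [0.3,0,-10],"turn": [0,0,0],"grip": 0.5},
    {"linear": [0.3,0,-20],"turn": [0,0,0],"grip": 0.5},
    {"linear": [0.3,0,-25],"turn": [0,0,0],"grip": 0.5},
    {"linear": [0.3,0,-26],"turn": [0,0,0],"grip": 0.5},
    {"linear": [0.3,0,-26],"turn": [0,0,0],"grip": 0.5},
  ],
)

```text
time: 19.7
tool_pos: [0.5403, -0.0264, 0.1092]
tool_rot: [-3.141, -0.0, 1.466]
contact_force: [0.8, -0.2, -6.4]
opening: 0.0555
```

```bash
python3 st.py
```

```text
19.7 [ 0.54025 -0.02637  0.10917] [-1.7996e+02 -1.0000e-02  8.3990e+01] [ 0.81 -0.16 -6.43] [ 0.069 -0.156  0.053] 0.0555
tool along d 0.04  e 1.15 mm; keybottom z 121.97; keyinner -15.96
```

>>> apply_moves(
  increments=[
    {"linear": [0,0,-1],"turn": [0,0,0],"grip": 0.5},
    {"linear": [0,0,-2],"turn": [0,0,0],"grip": 0.5},
    {"linear": [0,0,-2],"turn": [0,0,0],"grip": 0.5},
  ],
)

```text
time: 20.0
tool_pos: [0.5404, -0.0264, 0.1076]
tool_rot: [3.141, -0.0, 1.466]
contact_force: [-0.7, -0.6, -6.4]
opening: 0.0558
```

```bash
python3 st.py
```

```text
20.0 [ 0.54041 -0.02637  0.10762] [179.99  -0.    84.  ] [-0.68 -0.62 -6.41] [ 0.088 -0.123  0.008] 0.0558
tool along d 0.20  e 1.19 mm; keybottom z 120.42; keyinner -15.80
```

Continue in small steps, watching the force.

>>> apply_moves(
  increments=[
    {"linear": [0,0,-1.5],"turn": [0,0,0],"grip": 0.5},
    {"linear": [0,0,-3],"turn": [0,0,0],"grip": 0.5},
    {"linear": [0,0,-3],"turn": [0,0,0],"grip": 0.5},
  ],
)

```text
time: 20.3
tool_pos: [0.5402, -0.0264, 0.1043]
tool_rot: [-3.141, -0.0, 1.466]
contact_force: [-0.1, -0.1, -5.4]
opening: 0.0559
```

>>> apply_moves(
  increments=[
    {"linear": [0,0,-1.5],"turn": [0,0,0],"grip": 0.5},
    {"linear": [0,0,-3],"turn": [0,0,0],"grip": 0.5},
    {"linear": [0,0,-3],"turn": [0,0,0],"grip": 0.5},
  ],
)

```text
time: 20.6
tool_pos: [0.5402, -0.0263, 0.1013]
tool_rot: [-3.141, -0.0, 1.466]
contact_force: [-0.7, -0.3, -5.6]
opening: 0.0556
```

```bash
python3 st.py
```

```text
20.6 [ 0.54021 -0.02635  0.10127] [-1.7997e+02 -1.0000e-02  8.4010e+01] [-0.74 -0.3  -5.64] [ 0.059 -0.077  0.005] 0.0556
tool along d -0.01  e 1.17 mm; keybottom z 114.07; keyinner -16.01
```

>>> apply_moves(
  increments=[
    {"linear": [0,0,-1.5],"turn": [0,0,0],"grip": 0.5},
    {"linear": [0,0,-3],"turn": [0,0,0],"grip": 0.5},
    {"linear": [0,0,-3],"turn": [0,0,0],"grip": 0.5},
  ],
)

```text
time: 20.9
tool_pos: [0.5402, -0.0263, 0.0983]
tool_rot: [-3.141, -0.0, 1.466]
contact_force: [0.1, 0.3, -5.1]
opening: 0.0555
```

>>> apply_moves(
  increments=[
    {"linear": [0,0,-2],"turn": [0,0,0],"grip": 0.5},
    {"linear": [0,0,-4],"turn": [0,0,0],"grip": 0.5},
    {"linear": [0,0,-4],"turn": [0,0,0],"grip": 0.5},
  ],
)

```text
time: 21.2
tool_pos: [0.5401, -0.0264, 0.0942]
tool_rot: [-3.141, -0.0, 1.466]
contact_force: [-0.3, -0.9, -5.6]
opening: 0.0554
```

>>> apply_moves(
  increments=[
    {"linear": [0,0,-2],"turn": [0,0,0],"grip": 0.5},
    {"linear": [0,0,-4],"turn": [0,0,0],"grip": 0.5},
    {"linear": [0,0,-4],"turn": [0,0,0],"grip": 0.5},
  ],
)

```text
time: 21.5
tool_pos: [0.5401, -0.0263, 0.0902]
tool_rot: [-3.141, -0.0, 1.466]
contact_force: [-0.3, 0.0, -5.7]
opening: 0.0556
```

```bash
python3 st.py
```

```text
21.5 [ 0.54013 -0.02633  0.09019] [-1.7996e+02 -1.0000e-02  8.4010e+01] [-0.32  0.   -5.7 ] [ 0.069 -0.144 -0.041] 0.0556
tool along d -0.09  e 1.17 mm; keybottom z 102.99; keyinner -16.09
```

>>> apply_moves(
  increments=[
    {"linear": [0,0,-2],"turn": [0,0,0],"grip": 0.5},
    {"linear": [0,0,-4],"turn": [0,0,0],"grip": 0.5},
    {"linear": [0,0,-6],"turn": [0,0,0],"grip": 0.5},
    {"linear": [0,0,-7],"turn": [0,0,0],"grip": 0.5},
    {"linear": [0,0,-7],"turn": [0,0,0],"grip": 0.5},
  ],
)

```text
time: 22.0
tool_pos: [0.5402, -0.0263, 0.0833]
tool_rot: [-3.141, -0.0, 1.466]
contact_force: [0.4, -0.5, -6.3]
opening: 0.0557
```

>>> apply_moves(
  increments=[
    {"linear": [0,0,-1],"turn": [0,0,0],"grip": 0.5},
    {"linear": [0,0,-2],"turn": [0,0,0],"grip": 0.5},
    {"linear": [0,0,-2],"turn": [0,0,0],"grip": 0.5},
  ],
)

```text
time: 22.3
tool_pos: [0.5403, -0.0264, 0.0814]
tool_rot: [-3.141, -0.0, 1.466]
contact_force: [1.0, 0.0, -6.0]
opening: 0.0555
```

>>> apply_moves(
  increments=[
    {"linear": [0,0,-1],"turn": [0,0,0],"grip": 0.5},
    {"linear": [0,0,-1],"turn": [0,0,0],"grip": 0.5},
  ],
)

```text
time: 22.5
tool_pos: [0.5403, -0.0263, 0.0804]
tool_rot: [-3.141, -0.0, 1.466]
contact_force: [-0.4, -0.6, -6.0]
opening: 0.0554
```

```bash
python3 st.py
```

```text
22.5 [ 0.5403  -0.02634  0.08042] [-1.7999e+02 -1.0000e-02  8.4010e+01] [-0.44 -0.6  -6.  ] [ 0.071 -0.214  0.018] 0.0554
tool along d 0.08  e 1.20 mm; keybottom z 93.22; keyinner -15.92
```

>>> apply_moves(
  increments=[
    {"linear": [0,0,-0.7],"turn": [0,0,0],"grip": 0.5},
    {"linear": [0,0,-0.7],"turn": [0,0,0],"grip": 0.5},
  ],
)

```text
time: 22.7
tool_pos: [0.5403, -0.0264, 0.0797]
tool_rot: [-3.141, -0.0, 1.466]
contact_force: [0.2, -0.1, -6.8]
opening: 0.0553
```

>>> apply_moves(
  increments=[
    {"linear": [0,0,-0.7],"turn": [0,0,0],"grip": 0.5},
    {"linear": [0,0,-0.7],"turn": [0,0,0],"grip": 0.5},
  ],
)

```text
time: 22.9
tool_pos: [0.5403, -0.0264, 0.0791]
tool_rot: [-3.141, -0.0, 1.466]
contact_force: [0.1, 0.7, -5.4]
opening: 0.0557
```

>>> apply_moves(
  increments=[
    {"linear": [0,0,-0.7],"turn": [0,0,0],"grip": 0.5},
    {"linear": [0,0,-0.7],"turn": [0,0,0],"grip": 0.5},
  ],
)

```text
time: 23.1
tool_pos: [0.5403, -0.0264, 0.0783]
tool_rot: [-3.141, -0.0, 1.466]
contact_force: [-0.3, -0.3, -5.6]
opening: 0.0557
```

```bash
python3 st.py
```

```text
23.1 [ 0.54033 -0.02636  0.07835] [-1.7999e+02 -1.0000e-02  8.4010e+01] [-0.29 -0.33 -5.65] [ 0.101 -0.098  0.007] 0.0557
tool along d 0.12  e 1.18 mm; keybottom z 91.15; keyinner -15.88
```

>>> apply_moves(
  increments=[
    {"linear": [0,0,-0.7],"turn": [0,0,0],"grip": 0.5},
    {"linear": [0,0,-1.4],"turn": [0,0,0],"grip": 0.5},
  ],
)

```text
time: 23.3
tool_pos: [0.5404, -0.0264, 0.077]
tool_rot: [3.142, -0.0, 1.466]
contact_force: [0.1, -0.1, -5.5]
opening: 0.0555
```

>>> apply_moves(
  increments=[
    {"linear": [0,0,-0.7],"turn": [0,0,0],"grip": 0.5},
    {"linear": [0,0,-1.4],"turn": [0,0,0],"grip": 0.5},
  ],
)

```text
time: 23.5
tool_pos: [0.5404, -0.0264, 0.0756]
tool_rot: [3.142, -0.0, 1.466]
contact_force: [0.4, -0.5, -6.9]
opening: 0.0555
```

```bash
python3 st.py;python3 - <<'E'
from h import *
b=read_camera("side");crop(b,265,150,120,110,6,"z19.png")
E
```

```text
23.5 [ 0.54038 -0.02636  0.07558] [ 1.800e+02 -1.000e-02  8.401e+01] [ 0.41 -0.47 -6.86] [ 0.103 -0.173 -0.028] 0.0555
tool along d 0.16  e 1.19 mm; keybottom z 88.38; keyinner -15.84
```

View pics/z19.png

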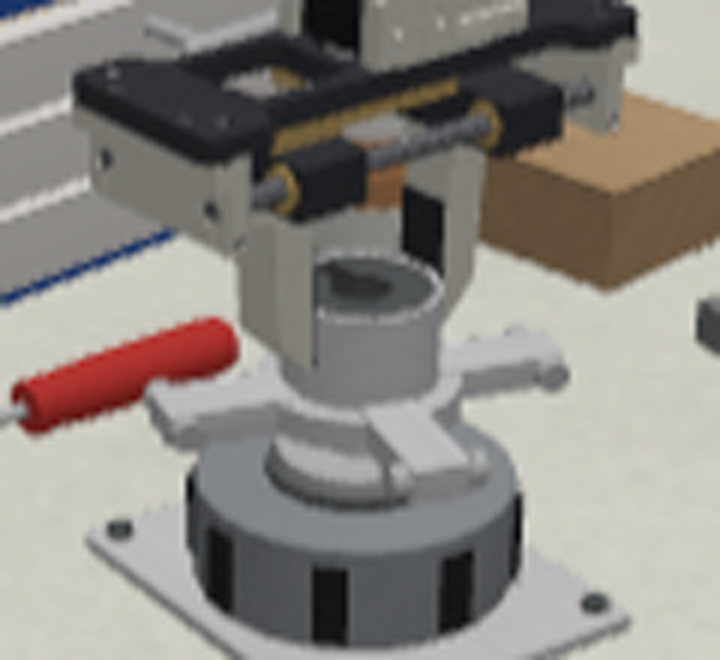

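>>> apply_moves(
  increments=[
    {"linear": [0,0,-1],"turn": [0,0,0],"grip": 0.5},
    {"linear": [0,0,-2],"turn": [0,0,0],"grip": 0.5},
    {"linear": [0,0,-3],"turn": [0,0,0],"grip": 0.5},
    {"linear": [0,0,-3],"turn": [0,0,0],"grip": 0.5},
  ],
)

```text
time: 23.95
tool_pos: [0.5402, -0.0263, 0.0724]
tool_rot: [-3.141, -0.0, 1.466]
contact_force: [-0.1, -0.7, -5.6]
opening: 0.0558
```

>>> apply_moves(
  increments=[
    {"linear": [0,0,-1],"turn": [0,0,0],"grip": 0.5},
    {"linear": [0,0,-2],"turn": [0,0,0],"grip": 0.5},
    {"linear": [0,0,-3],"turn": [0,0,0],"grip": 0.5},
    {"linear": [0,0,-3],"turn": [0,0,0],"grip": 0.5},
  ],
)

```text
time: 24.35
tool_pos: [0.5403, -0.0264, 0.0695]
tool_rot: [-3.141, -0.0, 1.466]
contact_force: [-0.3, 0.4, -6.2]
opening: 0.0558
```

>>> apply_moves(
  increments=[
    {"linear": [0,0,-1],"turn": [0,0,0],"grip": 0.5},
    {"linear": [0,0,-2],"turn": [0,0,0],"grip": 0.5},
    {"linear": [0,0,-3],"turn": [0,0,0],"grip": 0.5},
    {"linear": [0,0,-3],"turn": [0,0,0],"grip": 0.5},
  ],
)

```text
time: 24.75
tool_pos: [0.5402, -0.0264, 0.0665]
tool_rot: [-3.141, -0.0, 1.466]
contact_force: [0.8, 0.5, -6.4]
opening: 0.0552
```

```bash
python3 st.py
```

```text
24.75 [ 0.54025 -0.02636  0.06645] [-1.7998e+02 -1.0000e-02  8.4010e+01] [ 0.8  0.5 -6.4] [ 0.115 -0.203 -0.024] 0.0552
tool along d 0.04  e 1.16 mm; keybottom z 79.25; keyinner -15.96
```

Sliding freely over the key. Now the last millimetres.

>>> apply_moves(
  increments=[
    {"linear": [0,0,-1],"turn": [0,0,0],"grip": 0.5},
    {"linear": [0,0,-2],"turn": [0,0,0],"grip": 0.5},
    {"linear": [0,0,-3],"turn": [0,0,0],"grip": 0.5},
    {"linear": [0,0,-4],"turn": [0,0,0],"grip": 0.5},
    {"linear": [0,0,-4],"turn": [0,0,0],"grip": 0.5},
  ],
)

```text
time: 25.25
tool_pos: [0.5403, -0.0264, 0.0625]
tool_rot: [-3.141, -0.0, 1.466]
contact_force: [-1.0, -0.1, -5.6]
opening: 0.0553
```

>>> apply_moves(
  increments=[
    {"linear": [0,0,-0.7],"turn": [0,0,0],"grip": 0.5},
    {"linear": [0,0,-1.4],"turn": [0,0,0],"grip": 0.5},
    {"linear": [0,0,-1.4],"turn": [0,0,0],"grip": 0.5},
  ],
)

```text
time: 25.55
tool_pos: [0.5403, -0.0263, 0.0611]
tool_rot: [-3.141, -0.0, 1.466]
contact_force: [0.0, -1.0, -6.1]
opening: 0.0554
```

>>> apply_moves(
  increments=[
    {"linear": [0,0,-0.6],"turn": [0,0,0],"grip": 0.5},
    {"linear": [0,0,-0.6],"turn": [0,0,0],"grip": 0.5},
  ],
)

```text
time: 25.75
tool_pos: [0.5403, -0.0264, 0.0606]
tool_rot: [-3.141, -0.0, 1.466]
contact_force: [0.1, 0.3, -5.2]
opening: 0.0552
```

```bash
python3 st.py
```

```text
25.75 [ 0.54033 -0.02636  0.06057] [-1.7999e+02 -1.0000e-02  8.4010e+01] [ 0.12  0.28 -5.25] [ 0.042 -0.204  0.007] 0.0552
tool along d 0.12  e 1.19 mm; keybottom z 73.37; keyinner -15.88
```

>>> apply_moves(
  increments=[
    {"linear": [0,0,-0.5],"turn": [0,0,0],"grip": 0.5},
    {"linear": [0,0,-0.5],"turn": [0,0,0],"grip": 0.5},
  ],
)

```text
time: 25.95
tool_pos: [0.5403, -0.0264, 0.0601]
tool_rot: [-3.142, -0.0, 1.466]
contact_force: [0.5, 0.4, -6.4]
opening: 0.0551
```

>>> apply_moves(
  increments=[
    {"linear": [0,0,-0.5],"turn": [0,0,0],"grip": 0.5},
    {"linear": [0,0,-0.5],"turn": [0,0,0],"grip": 0.5},
  ],
)

```text
time: 26.15
tool_pos: [0.5405, -0.0264, 0.0598]
tool_rot: [3.141, -0.0, 1.466]
contact_force: [-0.5, -0.1, -3.5]
opening: 0.0555
```

>>> apply_moves(
  increments=[
    {"linear": [0,0,-0.5],"turn": [0,0,0],"grip": 0.5},
    {"linear": [0,0,-0.5],"turn": [0,0,0],"grip": 0.5},
  ],
)

```text
time: 26.35
tool_pos: [0.5405, -0.0264, 0.0598]
tool_rot: [3.141, -0.0, 1.466]
contact_force: [-2.1, 0.4, 3.4]
opening: 0.0554
```

>>> apply_moves(
  increments=[
    {"linear": [0,0,0.4],"turn": [0,0,0],"grip": 0.5},
    {"linear": [0,0,0.4],"turn": [0,0,0],"grip": 0.9},
    {"linear": [0,0,0.4],"turn": [0,0,0],"grip": 0.9},
    {"linear": [0,0,0.4],"turn": [0,0,0],"grip": 0.9},
    {"linear": [0,0,0.4],"turn": [0,0,0],"grip": 0.9},
    {"linear": [0,0,0.4],"turn": [0,0,0],"grip": 0.9},
  ],
)

```text
time: 26.95
tool_pos: [0.5405, -0.0264, 0.0596]
tool_rot: [3.141, -0.0, 1.466]
contact_force: [-0.1, 0.2, -0.5]
opening: 0.0824
```

```bash
python3 st.py;python3 - <<'E'
from h import *
b=read_camera("side");crop(b,265,150,120,110,6,"z20.png")
E
```

```text
26.95 [ 0.54049 -0.02639  0.05956] [ 1.7999e+02 -1.0000e-02  8.4010e+01] [-0.13  0.22 -0.54] [ 0.134 -0.197  0.024] 0.0824
tool along d 0.28  e 1.18 mm; keybottom z 72.36; keyinner -15.72
```

View pics/z20.png

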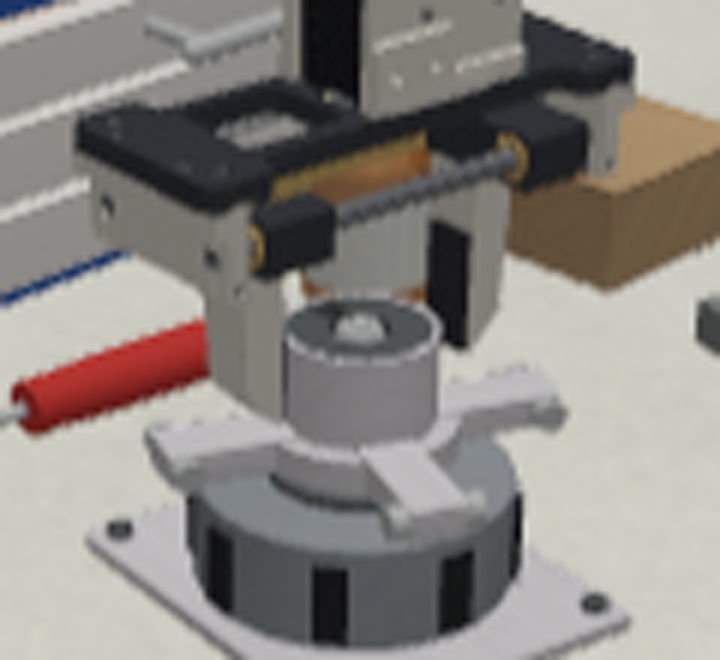

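Rotor is home, with the spindle tip protruding just above the boss top; the fingers are clear. Retreat upward and recheck.

>>> apply_moves(
  increments=[
    {"linear": [0,0,20],"turn": [0,0,0],"grip": 0.9},
    {"linear": [0,0,60],"turn": [0,0,0],"grip": 0.9},
    {"linear": [0,0,100],"turn": [0,0,0],"grip": 0.9},
    {"linear": [0,0,130],"turn": [0,0,0],"grip": 0.9},
    {"linear": [0,0,130],"turn": [0,0,0],"grip": 0.9},
    {"linear": [0,0,130],"turn": [0,0,0],"grip": 0.9},
    {"linear": [0,0,130],"turn": [0,0,0],"grip": 0.9},
  ],
)

```text
time: 27.7
tool_pos: [0.5396, -0.0262, 0.1882]
tool_rot: [-3.139, -0.0, 1.466]
contact_force: [-1.1, 0.5, 0.2]
opening: 0.0826
```

```bash
python3 st.py;python3 - <<'E'
from h import *
b=read_camera("side");crop(b,265,150,120,110,6,"z21.png");cv2.imwrite("pics/s21.png",b[:,:,::-1])
a=np.linspace(0,2*np.pi,361);X=np.stack([.5403+.028*np.cos(a),-.0264+.028*np.sin(a),0*a+.106],1);q=(proj("side",X)-[265,150]+.5)*6
print("pred boss-top extents",q.min(0).round(),q.max(0).round())
E
```

```text
27.7 [ 0.53956 -0.02625  0.18821] [-1.7986e+02 -2.0000e-02  8.4000e+01] [-1.07  0.45  0.15] [ 0.106 -0.157 -0.03 ] 0.0826
tool along d -0.66  e 1.15 mm; keybottom z 201.01; keyinner -16.66
pred boss-top extents [275. 292.] [437. 362.]
```

View pics/z21.png

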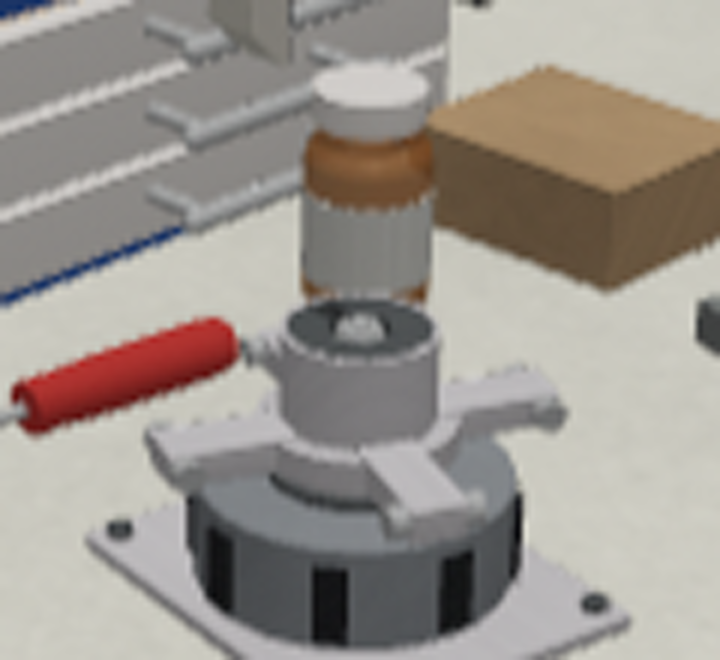

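View pics/s21.png

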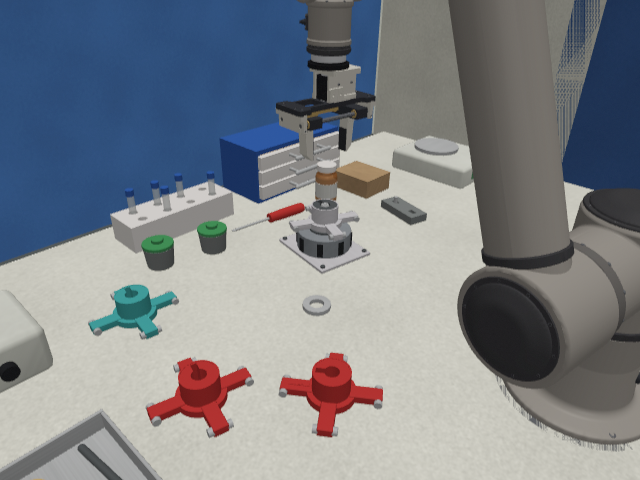

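```bash
python3 -c "
from cell import *
print(hand_in())"
```

```text
the job is handed in; nothing more can be done
None
```

The key is standing in the spindle's pocket and the rotor is seated on the collar over it. I handed the job in at about 28 s of the 72 s allowed; no verdict was reported.

**Key:** I gripped it by its outer end and felt for the slot walls and floor beside the spindle. Then I lowered it to the pocket floor without resistance (foot at about 54.2 mm by tool height) and released it. The strongest side force while feeling for the slot was about 6 N.

**Rotor:** I gripped it by the boss; it weighs about 6 N. From the pictures the keyway pointed about 165°, so I turned the rotor 184.5° to line it up. It went over the spindle and the key on the first try, so no search was needed. It met the collar at 59.8 mm, pressed with about 9 N, and I then released it.

**Last checks:**
- After I backed the gripper off, the side picture showed the rotor level on the collar. The spindle tip stood just above the boss, and the boss top was about 1 pixel from its predicted place, which is within calibration.
- The other objects in that view looked undisturbed. I checked this by eye and did not measure it.

**What disagreed:** the reported tool height read about 24 mm lower than the fingertips appeared in the side picture. My first attempt to grip the key closed on air above it. I used relative heights from then on, and they held through both placings.

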